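# Clear the wax trimmings off the warming bath and hold its lid open

## Robot

A 6-joint arm with a two-finger parallel gripper is mounted at the origin on a cart in front of the work surface, level with it; the furniture and walls round the work are solid. World frame = base frame: x ahead of the robot, y to its left, z up, the work surface at z = 0. Lengths are in m, angles in rad, forces in N, time in s.
With the tool pointing down it reaches from about 0.25 to 0.85 m from the base axis. Payload 12.5 kg.
Tool frame: the origin (TCP) lies on the centre line of the jaws, within the pads' length; the fingertips stand 25 mm ahead of it and the grasp point (between the pads) lies 6 mm ahead of it (manip.tips_ahead is the distance from the TCP to the fingertips, in m); x points along the fingers, z is the direction in which the jaws open and shut, and the axes are right-handed (so a half turn about x gives the same grasp; the last joint's range is limited). The gripper opens to 93 mm and grips with 3 to 60 N. Pads are 15 mm wide; open, the fingers measure 128 mm over their backs; the gripper's body (75 mm by 188 mm) begins 65 mm behind the grasp point.
Start: joints at [1.249, 0.351, 1.652, -0, 1.139, -0.085], TCP at [0.129, 0.535, 0.244] pointing down, gripper open.
Joint ranges: [-2.75, 2.75], [-0.79, 2.1], [0.01, 2.65], [-1.57, 4.71], [0.07, 3.14], [-2.87, 2.87]. Speed limits (rad/s): [2.22, 2.22, 2.79, 3.14, 3.14, 3.14].

## Interface

Orientations are given as a 3x3 rotation matrix whose columns are the frame's x, y, z axes.
In Python, from rig import manip gives the robot as it stands. The module is installed in compiled form; this text tells all that it offers.
- The arm moves only by the tool apply_moves, never from a script. Its argument "moves" is a list of rows, each a list of 5 numbers: the opening, from 0 (shut) to 1 (fully open), then the shift along the tool's x, y, z normalised to -1 to 1, where 1 is 8 cm, then the turn about the tool's x normalised to -1 to 1, where 1 is 60 degrees. A call has exactly 10 rows; each row is the pose to reach, as a shift and turn from the pose commanded when the call began, along the tool's axes at that moment; what a row does not reach only later rows make up. A row lasts 1/8 s, in which the tool goes at most 62.5 mm and 10.7 degrees, less where a joint would pass 70% of its speed; a pose out of reach is approached as far as the arm can. A call with a number of a shift or a turn outside -1 to 1 is refused whole. A call with a gripper value outside its range is refused whole. The fingers move at their own pace and stop on an object; the grip force is fixed at half the most. Time passes only in rows, so rows that repeat a pose let the fingers close, or fill a call up. It gives the time, the measured TCP pose, the force and the opening at its end, in the units of the state.
- manip.get_state(): the state, without advancing time (a new reading comes with each control period).
- manip.camera(name): name is "scene" or "side" or "wrist"; returns the picture (480x640x3 uint8, red, green, blue); there is no depth.
- manip.get_calibration(name): a dict with "fx", "fy", "cx", "cy" (pixels), "k1" (the pictures are not rectified: a ray, as slopes to the right and down, at radius r is drawn at 1 + k1 r^2 times it, then the intrinsics apply), "xyz" and "rotation" of the camera in the world. Camera axes: x right, y up, looking along -z (the intrinsics and any distortion apply to the point x, -y, -z); pixel columns grow to the right and rows downward; lengths in m; the calibration is good to about 2 mm. A picture is of the moment at which its call begins: read the wrist's pose just before it. get_calibration takes no time and is no camera call; for the wrist camera it gives the pose at the moment of the call.
- manip.sign_off(): hands the job in, once; it reports no verdict.
Trained networks look in the newest picture that a camera, given by its name, has taken for a name from the list of things; names that differ only in an ending like _2 or _b are one class to them, and where a whole thing is asked for, a point or a joint stands for the part that bears it (a point fixed in the world has none). Each returns a list of dicts, best first, with "p" (0 to 1); they miss things now and then, are a little off and sometimes report something else, mostly with a low value. They report only what shows in the picture. A call takes as long as a camera call.
- manip.search_frame(thing, camera): "at" ([x, y, z] in m, in world coordinates, good to about 4 mm: the middle of the surface that is visible of it).
- manip.spot_point(thing, camera): "at" ([x, y, z] in m, in world coordinates, good to about 4 mm: a listed point, or the origin of a listed thing).
The state is a dict: "time_s": time; "joint_pos": joint angles; "joint_velocities": joint speeds; "joint_efforts": joint torques, N m; "ee_pos": TCP position; "tcp_rot": TCP orientation; "force": force on the tool from outside, world axes, zero at the start; "ft_torque": the same for the moment, N m; "gripper_width": finger opening in m.
Only numpy, scipy, OpenCV 4.12 (cv2) and the standard library are available. Lean on these libraries where they do the work, as an engineer would, in place of code of your own. Each camera call takes 0.05 s, during which the arm holds its last target.

## Task

Wax trimmings lie on the shut lid of the cassette warming bath and must not fall in: pick up the blue scraper block and with it (not with the fingers) wipe all four trimmings off the lid into the steel catch tray hanging on its right side, then set the scraper down on the worktop. Then lift the lid by its black bar handle to 60 degrees, where condensation runs off towards the hinge and a colleague can take the cassettes out; the lid falls shut by itself, so finish while still holding it there by the handle. Leave the staining jar, the brown bottle, the timer and the culture dish where they stand.

Things in the scene. Friction and masses are not known exactly. Their poses are not given: they have to be found in the camera images.
- bath: white cassette warming bath, 150 (x) x 172 (y) mm, fixed, turned a little about the vertical. Origin: centre of its underside, on the worktop. Own axes: -x = front with display and knob; +x = hinge side; -y = side with the catch tray. Its flat dark lid (10 mm thick), shut, has its level top 82 mm above the origin and reaches from x = -78 to +78 mm and y = -90 to +90 mm
- lid (a joint): opening angle of the lid in rad: 0 shut (level), 1.047 = 60 degrees, stop at 1.75. Opening lifts the front edge up and back about the hinge on the far (+x) rim. Lid 0.35 to 0.7 kg, centre of mass about 80 mm from the hinge, hardly any friction: it falls shut when let go below about 75 degrees
- lid_hinge (a point): middle of the hinge line: 74 mm along +x and 72 mm above the bath's origin; the hinge axis is the bath's y axis. The point stays put as the lid opens; its axes turn with the lid
- lid_handle: black round bar, 10 mm thick, 100 mm long along y, in front of the lid on two slanting 9 mm posts at its ends, free between them. Origin: middle of the bar. Lid shut: 94 mm towards -x of the bath's origin, 114 mm above the worktop, 32 mm above the lid's top, 16 mm in front of its edge. It turns with the lid: in the lid's axes 168 mm (-x) from the hinge line and 42 mm above it
- catch_tray: open steel tray hung on the bath's right (-y) side, fixed: 160 (x) x 72 (y) mm outside, walls 2.5 mm, rim 46 mm and inner floor 6.5 mm above the worktop. Origin: on the worktop under its centre, 122.5 mm towards -y of the bath's origin; axes as the bath's. Its near wall stands under the lid's right edge: trimmings pushed over that edge drop into it
- scraper: blue scraper block, standing loose on the worktop on its black rubber sole. Foot 120 (x) x 30 (y) x 20 mm; above it a grip rib 104 (x) x 20 (y) mm, up to the block's top at 55 mm. Origin: centre of the sole; x along its length, z up. 0.08 to 0.17 kg. Held by the rib, across its 20 mm
- chip_1: cream-coloured wax trimming, an irregular flat lump about 20 to 25 mm across and 8 mm high, loose on the lid; origin in its underside near the middle
- chip_2: cream-coloured wax trimming, an irregular flat lump about 20 to 25 mm across and 8 mm high, loose on the lid; origin in its underside near the middle
- chip_3: cream-coloured wax trimming, an irregular flat lump about 20 to 25 mm across and 8 mm high, loose on the lid; origin in its underside near the middle
- chip_4: cream-coloured wax trimming, an irregular flat lump about 20 to 25 mm across and 8 mm high, loose on the lid; origin in its underside near the middle
- microscope_main: tall black and white microscope, fixed and always in the same place, left of the bath: 390 (x) x 200 (y) x 400 mm high, from about 185 mm nearer to 190 mm farther than its origin (centre of its foot, on the worktop) and 100 mm to either side. The arm starts on its far (left) side and has to draw back or go over it to reach the work
- staining_jar: clear square staining jar with a lid, 62 x 62 x 109 mm, loose; leave it. Origin: centre of its underside
- methanol_bottle: brown bottle with a black cap, 54 mm across, 95 mm high, loose; leave it. Origin: centre of its underside
- timer: light countdown timer, 62 x 66 x 18 mm, loose; leave it. Origin: centre of its underside
- petri_dish: round closed culture dish, 92 mm across, 16 mm high, loose; leave it. Origin: centre of its underside

How it is judged:
By the outcome, as a careful person would: the job done as asked, in the order asked, and still so for the second after the job is handed in, while the arm keeps its last pose, push and grip.
It also fails if it takes over 72 s, if anything falls off the work surface, if the arm or the gripper's body presses on something with over 40 N, if the wrist force passes 120 N, or if a joint passes its speed limit or range.

## Working session

There is one attempt and no reset: what is moved stays moved. The work goes in short steps, Python scripts to look and compute and a tool call to move; the robot and the scene stay as the last step left them, time stands still between calls to the robot, and variables do not carry over. Pictures are saved under pics/ and viewed, and the job is handed in when it is done.

Besides the shell and the picture viewer there is one more tool, called in YAML: its name, and indented under it one key for each argument. apply_moves: Moves the arm, as the interface text tells. Its arguments: {"type":"object","properties":{"moves":{"type":"array"}},"required":["moves"]}

```bash
mkdir -p pics; cat > h.py <<'E'
import numpy as np, cv2
from rig import manip
def snap(cam,name):
    im=manip.camera(cam); cv2.imwrite(f'pics/{name}.png',im[:,:,::-1]); return im
np.set_printoptions(precision=4,suppress=True)
E
python3 - <<'E'
from h import *
s=manip.get_state()
for k,v in s.items(): print(k,np.array(v))
print(manip.tips_ahead)
for c in ['scene','side']:
    snap(c,c+'0'); print(c,manip.get_calibration(c))
    for t in ['bath','lid_hinge','lid_handle','catch_tray','scraper','chip_1','staining_jar','methanol_bottle','timer','petri_dish','microscope_main']:
        print(t,[(round(d['p'],2),np.array(d['at'])) for d in manip.spot_point(t,c)[:5]])
print(manip.get_state()['time_s'])
E
```

```text
time_s 0.0
joint_pos [ 1.2494  0.3513  1.6524  0.      1.1391 -0.0846]
joint_velocities [-0.0003  0.     -0.0003 -0.0005 -0.0004 -0.0015]
joint_efforts [ -0.0014 -49.7335 -28.5249   0.0699   0.026   -0.0001]
ee_pos [0.1289 0.5344 0.2431]
tcp_rot [[-0.0004 -0.9721  0.2346]
 [-0.0011  0.2346  0.9721]
 [-1.      0.0001 -0.0011]]
force [-0.6977 -0.3894  0.0463]
ft_torque [-0.0308  0.0229 -0.0229]
gripper_width 0.09316122945397258
0.025
scene {'fx': 615.158108823491, 'fy': 615.158108823491, 'cx': 309.4760546770003, 'cy': 243.6516396799516, 'k1': -0.09217684230198597, 'xyz': array([ 0.002 , -0.169 ,  1.0528]), 'rotation': array([[ 0.0206,  0.845 , -0.5343],
       [-0.9998,  0.0179, -0.0103],
       [ 0.0009,  0.5344,  0.8452]])}
bath [(0.82, array([ 0.6002, -0.1509,  0.0006])), (0.6, array([ 0.5217, -0.4243, -0.0021]))]
lid_hinge [(0.78, array([ 0.6683, -0.1424,  0.0707]))]
lid_handle [(0.87, array([ 0.5076, -0.1629,  0.116 ]))]
catch_tray [(0.75, array([ 0.6167, -0.2707, -0.002 ]))]
scraper [(0.9, array([ 0.5204, -0.4285, -0.0006])), (0.45, array([ 0.6277, -0.1369,  0.0818]))]
chip_1 [(0
[... 885 characters left out ...]
72,  0.0735]))]
lid_handle [(0.66, array([ 0.5073, -0.1627,  0.1179]))]
catch_tray [(0.66, array([ 0.6166, -0.272 , -0.0013]))]
scraper [(0.92, array([ 0.5227, -0.4276,  0.0022]))]
chip_1 [(0.61, array([ 0.6295, -0.136 ,  0.0803])), (0.53, array([ 0.5627, -0.1284,  0.0815])), (0.52, array([ 0.5629, -0.1961,  0.0827])), (0.41, array([ 0.6348, -0.1759,  0.0825]))]
staining_jar [(0.69, array([ 0.6947, -0.3947,  0.0003])), (0.51, array([ 0.6175, -0.2689, -0.0007]))]
methanol_bottle []
timer [(0.58, array([0.4874, 0.0502, 0.002 ]))]
petri_dish [(0.57, array([ 0.6406, -0.4827,  0.0001])), (0.19, array([ 0.5624, -0.1953,  0.0809])), (0.18, array([ 0.6115, -0.2728, -0.0044]))]
microscope_main []
1.2
```

View pics/scene0.png

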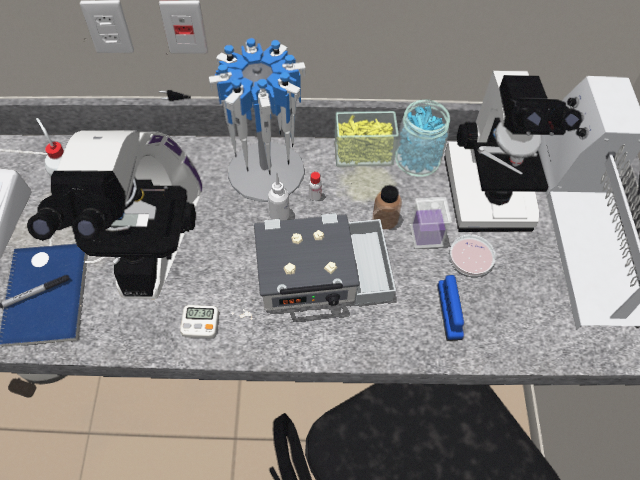

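View pics/side0.png

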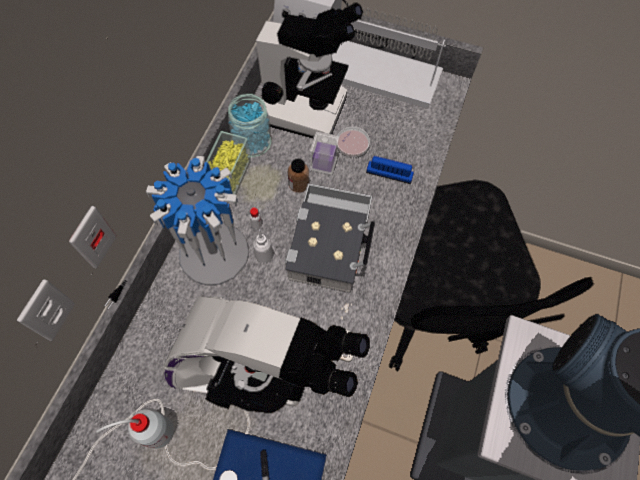

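```bash
cat >> h.py <<'E'
def ray(cal,u,v):
    x=(u-cal['cx'])/cal['fx'];y=(v-cal['cy'])/cal['fy'];xd,yd=x,y
    for _ in range(20):
        f=1+cal['k1']*(x*x+y*y);x,y=xd/f,yd/f
    return np.array(cal['rotation'])@np.array([x,-y,-1.])
def pix(cal,u,v,z):
    d=ray(cal,u,v);o=np.array(cal['xyz']);return o+d*(z-o[2])/d[2]
def proj(cal,P):
    p=np.array(cal['rotation']).T@(np.array(P,float)-cal['xyz']);x,y=p[0]/-p[2],-p[1]/-p[2]
    f=1+cal['k1']*(x*x+y*y);return np.array([cal['fx']*x*f+cal['cx'],cal['fy']*y*f+cal['cy']])
def crop(im,x0,x1,y0,y1,k,name):
    c=cv2.resize(im[y0:y1,x0:x1],None,fx=k,fy=k,interpolation=cv2.INTER_CUBIC);cv2.imwrite(f'pics/{name}.png',c)
E
python3 - <<'E'
from h import *
a=cv2.imread('pics/scene0.png');crop(a,240,480,200,350,3.3,'sc_crop')
b=cv2.imread('pics/side0.png');crop(b,270,430,120,300,3.3,'sd_crop')
cs=manip.get_calibration('scene');cd=manip.get_calibration('side')
for n,(u,v) in dict(base_front=(138,292),baseL=(120,285),baseR=(155,285)).items(): print(n,pix(cs,u,v,0))
for z in (.2,.3,.35,.4): print(z,pix(cs,38,240,z),pix(cs,88,243,z), pix(cd,355,385,z),pix(cd,368,345,z))
E
```

```text
base_front [0.5494 0.1746 0.    ]
baseL [0.5639 0.213  0.    ]
baseR [0.5656 0.1436 0.    ]
0.2 [0.5387 0.2967 0.2   ] [0.5346 0.2092 0.2   ] [0.4328 0.1604 0.2   ] [0.433  0.0825 0.2   ]
0.3 [0.4758 0.2421 0.3   ] [0.4722 0.1648 0.3   ] [0.4341 0.181  0.3   ] [0.4343 0.1108 0.3   ]
0.35 [0.4443 0.2148 0.35  ] [0.4409 0.1427 0.35  ] [0.4348 0.1913 0.35  ] [0.435 0.125 0.35 ]
0.4 [0.4129 0.1875 0.4   ] [0.4097 0.1205 0.4   ] [0.4354 0.2016 0.4   ] [0.4356 0.1391 0.4   ]
```

View pics/sc_crop.png

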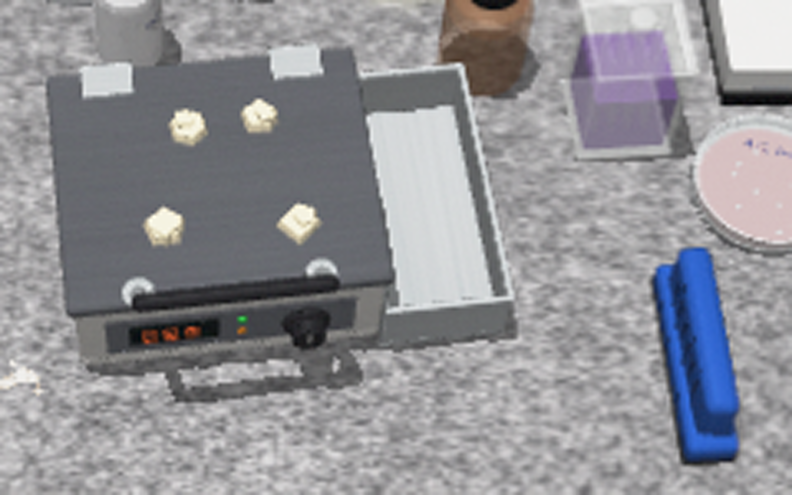

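View pics/sd_crop.png

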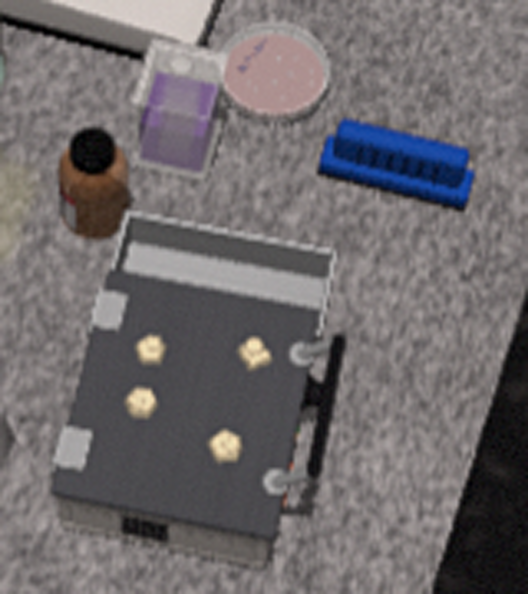

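```bash
python3 - <<'E'
from h import *
from scipy.optimize import least_squares
cs=manip.get_calibration('scene');cd=manip.get_calibration('side')
S=lambda x,y:(240+x/3.3-.35,200+y/3.3-.35); D=lambda x,y:(270+x/3.3-.35,120+y/3.3-.35)
L={'TL':(78,90,82),'TR':(78,-90,82),'BR':(-78,-90,82),'BL':(-78,90,82),'TO':(80,-158.5,46),'TF':(-80,-158.5,46)}
obs=[(cs,S(47,78),'TL'),(cs,S(353,48),'TR'),(cs,S(393,283),'BR'),(cs,S(67,308),'BL'),(cs,S(463,65),'TO'),(cs,S(515,300),'TF'),
(cd,D(107,277),'TR'),(cd,D(323,315),'BR'),(cd,D(54,490),'TL'),(cd,D(274,533),'BL'),(cd,D(130,212),'TO'),(cd,D(333,250),'TF')]
def W(p,q):
    c,s=np.cos(p[2]),np.sin(p[2]);x,y,z=np.array(q)/1e3
    return [p[0]+c*x-s*y,p[1]+s*x+c*y,z]
def res(p): return np.concatenate([proj(c,W(p,L[k]))-uv for c,uv,k in obs])
r=least_squares(res,[.598,-.15,.15],loss='soft_l1');print(r.x,np.degrees(r.x[2]));print(res(r.x).reshape(-1,2))
p=r.x;c,s=np.cos(p[2]),np.sin(p[2]);R=np.array([[c,-s],[s,c]])
for ch in [(.5615,-.125),(.567,-.1975),(.628,-.135),(.634,-.174)]: print('chip',R.T@(np.array(ch)-p[:2]))
for u,v in [(187,127),(260,116),(164,226),(299,222)]:
    P=pix(cs,*S(u,v),.086); print('chip scene',R.T@(P[:2]-p[:2]))
for u,v in [(151,349),(142,402),(225,446),(254,352)]:
    P=pix(cd,*D(u,v),.086); print('chip side',R.T@(P[:2]-p[:2]))
print('handle',W(p,(-94,0,114)),'edge mid',W(p,(0,-90,82)))
# scraper
print('scr scene rib top', [pix(cs,*S(*q),.055) for q in [(695,250),(718,410)]])
print('scr scene foot near bottom',[pix(cs,*S(*q),0.0) for q in [(687,460),(736,456)]])
print('side rib top',[pix(cd,*D(*q),.055) for q in [(343,122),(467,150)]], 'foot',[pix(cd,*D(*q),.02) for q in [(322,165),(465,197)]])
# detector for microscope
for c in ['scene','side']:
    print([(d['p'],np.array(d['at'])) for d in manip.search_frame('microscope_main',c)])
E
```

```text
[ 0.5951 -0.1497  0.1397] 8.001501105979434
[[-0.2447 -0.1647]
 [ 0.3001 -0.2148]
 [ 1.3048 -0.6319]
 [-0.0792  2.3547]
 [-0.068   0.9215]
 [-0.3703  0.5454]
 [ 0.2082 -3.4313]
 [-0.6616 -2.2582]
 [-1.7503  0.3872]
 [ 0.1741  1.633 ]
 [-1.267  -0.0595]
 [ 0.4787  0.6733]]
chip [-0.0298  0.0291]
chip [-0.0345 -0.0435]
chip [0.0346 0.0099]
chip [ 0.0351 -0.0295]
chip scene [0.0319 0.013 ]
chip scene [ 0.0344 -0.029 ]
chip scene [-0.031   0.0325]
chip scene [-0.0373 -0.0416]
chip side [ 0.0328 -0.029 ]
chip side [0.0301 0.0126]
chip side [-0.0325  0.0327]
chip side [-0.0383 -0.0425]
handle [np.float64(0.5020243199436204), np.float64(-0.16275476448431803), np.float64(0.114)] edge mid [np.float64(0.6076370896944233), np.float64(-0.23879385223242225), np.float64(0.082)]
scr scene rib top [array([ 0.5682, -0.4212,  0.055 ]), array([ 0.469, -0.424,  0.055])]
scr scene foot near bottom [array([ 0.4635, -0.4173,  0.    ]), array([ 0.4664, -0.4454,  0.    ])]
side rib top [array([ 0.5665, -0.4249,  0.055 ]), array([ 0.4701, -0.4339,  0.055 ])] foot [array([ 0.5733, -0.4047,  0.02  ]), array([ 0.4604, -0.416 ,  0.02  ])]
[]
[(0.63, array([ 0.5876, -0.1503,  0.0802]))]
```

```bash
python3 - <<'E'
from h import *
cs=manip.get_calibration('scene');cd=manip.get_calibration('side')
a=cv2.imread('pics/scene0.png');b=cv2.imread('pics/side0.png')
p=np.array([.5951,-.1497,.1397]);c,s=np.cos(p[2]),np.sin(p[2])
# rectify lid plane z=.082, 3 px/mm, bath frame x up, y left
def rect(cal,im,name,k=3):
    W,H=int(200*k),int(190*k);mx=np.zeros((H,W),np.float32);my=mx.copy()
    for i in range(H):
        for j in range(W):
            x=(95-i/k)/1e3;y=(100-j/k)/1e3
            u,v=proj(cal,[p[0]+c*x-s*y,p[1]+s*x+c*y,.082]);mx[i,j]=u;my[i,j]=v
    o=cv2.remap(im,mx,my,cv2.INTER_CUBIC)
    for g in range(-80,81,20):
        cv2.line(o,(0,int((95-g)*k)),(W,int((95-g)*k)),(0,255,255) if g==0 else (0,120,0),1)
        cv2.line(o,(int((100-g)*k),0),(int((100-g)*k),H),(0,255,255) if g==0 else (0,120,0),1)
    cv2.imwrite(f'pics/{name}.png',o)
rect(cs,a,'rs');rect(cd,b,'rd')
E
```

```text
(no output)
```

View pics/rs.png

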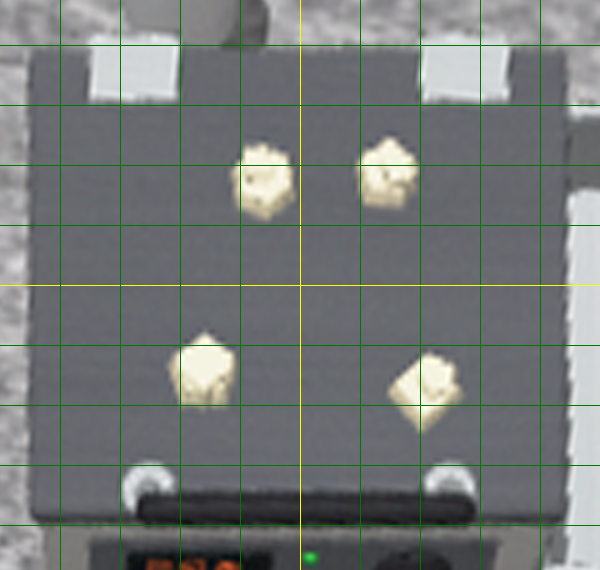

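View pics/rd.png

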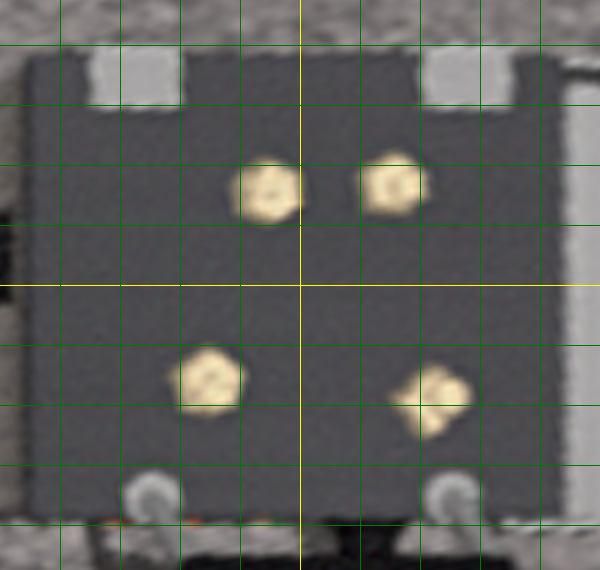

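```bash
cat >> h.py <<'E'
def zang(R): return np.degrees(np.arctan2(R[1,2],R[0,2]))
def wrap(a): return (a+180)%360-180
def plan(tgt,za=None,g=1,n=10,s=None,off=(0,0,0)):
    """tgt world TCP; scaled down if >1. linear n rows then hold"""
    s=s or manip.get_state();R=np.array(s['tcp_rot']);p=np.array(s['ee_pos'])+off
    d=R.T@(np.array(tgt)-p)/.08
    t=0 if za is None else -wrap(za-zang(R))/60
    k=max(1,np.abs(d).max()); d=d/k; t=np.clip(t,-1,1)
    e=np.round(np.r_[d,t],2)
    print('end',e,'scaled',round(k,2),'->',p+R@e[:3]*.08,'za',zang(R)-60*e[3])
    return [[g]+[float(v) for v in np.round(e*min(1,(i+1)/n),3)] for i in range(10)]
E
python3 - <<'E'
from h import *
print(plan([.135,.30,.25],31))
E
```

```text
end [-0.03 -0.27 -1.    0.76] scaled 2.83 -> [0.1312 0.4518 0.246 ] za 30.833215963096286
[[1, -0.003, -0.027, -0.1, 0.076], [1, -0.006, -0.054, -0.2, 0.152], [1, -0.009, -0.081, -0.3, 0.228], [1, -0.012, -0.108, -0.4, 0.304], [1, -0.015, -0.135, -0.5, 0.38], [1, -0.018, -0.162, -0.6, 0.456], [1, -0.021, -0.189, -0.7, 0.532], [1, -0.024, -0.216, -0.8, 0.608], [1, -0.027, -0.243, -0.9, 0.684], [1, -0.03, -0.27, -1.0, 0.76]]
```

apply_moves:
  moves:
    - [1,0,-0.03,-0.1,0.08]
    - [1,0,-0.05,-0.2,0.15]
    - [1,0,-0.08,-0.3,0.23]
    - [1,0,-0.11,-0.4,0.3]
    - [1,0,-0.14,-0.5,0.38]
    - [1,0,-0.16,-0.6,0.46]
    - [1,0,-0.19,-0.7,0.53]
    - [1,0,-0.22,-0.8,0.61]
    - [1,0,-0.24,-0.9,0.68]
    - [1,0,-0.27,-1,0.76]

```text
time_s: 2.55
ee_pos: [0.1312, 0.4515, 0.2437]
tcp_rot: [[0.0, -0.51, 0.86], [0.0, 0.86, 0.51], [-1.0, 0.0, 0.0]]
force: [0.5, -0.5, -0.7]
gripper_width: 0.093
```

```bash
python3 - <<'E'
from h import *
s=manip.get_state();print(s['time_s'],s['joint_pos'],zang(s['tcp_rot']))
print(plan([.16,.29,.25],0)[-1])
E
```

```text
2.55 [1.1889 0.205  1.8493 0.     1.0872 0.6534] 30.68393330360817
end [-0.04 -1.   -0.38  0.51] scaled 1.92 -> [0.1459 0.3672 0.2469] za 0.08393330360816975
[1, -0.04, -1.0, -0.38, 0.51]
```

apply_moves:
  moves:
    - [1,0,-0.1,-0.04,0.05]
    - [1,0,-0.2,-0.08,0.1]
    - [1,0,-0.3,-0.11,0.15]
    - [1,0,-0.4,-0.15,0.2]
    - [1,0,-0.5,-0.19,0.25]
    - [1,0,-0.6,-0.23,0.3]
    - [1,0,-0.7,-0.27,0.35]
    - [1,0,-0.8,-0.3,0.4]
    - [1,0,-0.9,-0.34,0.45]
    - [1,0,-1,-0.38,0.5]

```text
time_s: 3.8
ee_pos: [0.1462, 0.3673, 0.2437]
tcp_rot: [[0.0, -0.013, 1.0], [0.0, 1.0, 0.013], [-1.0, 0.0, 0.0]]
force: [0.2, 1.3, -0.3]
gripper_width: 0.093
```

```bash
python3 - <<'E'
from h import *
s=manip.get_state();print(s['time_s'],s['joint_pos'],zang(s['tcp_rot']))
for r in plan([.23,.25,.25],-40):print(r)
E
```

```text
3.8 [ 1.0741  0.0615  2.018  -0.      1.0618  1.0613] 0.7354688136985617
end [-0.05 -1.    0.7   0.68] scaled 1.48 -> [0.2032 0.288  0.2477] za -40.064531186301444
[1, -0.005, -0.1, 0.07, 0.068]
[1, -0.01, -0.2, 0.14, 0.136]
[1, -0.015, -0.3, 0.21, 0.204]
[1, -0.02, -0.4, 0.28, 0.272]
[1, -0.025, -0.5, 0.35, 0.34]
[1, -0.03, -0.6, 0.42, 0.408]
[1, -0.035, -0.7, 0.49, 0.476]
[1, -0.04, -0.8, 0.56, 0.544]
[1, -0.045, -0.9, 0.63, 0.612]
[1, -0.05, -1.0, 0.7, 0.68]
```

apply_moves:
  moves:
    - [1,0,-0.1,0.07,0.07]
    - [1,0,-0.2,0.14,0.14]
    - [1,0,-0.3,0.21,0.2]
    - [1,0,-0.4,0.28,0.27]
    - [1,0,-0.5,0.35,0.34]
    - [1,0,-0.6,0.42,0.41]
    - [1,0,-0.7,0.49,0.48]
    - [1,0,-0.8,0.56,0.54]
    - [1,0,-0.9,0.63,0.61]
    - [1,0,-1,0.7,0.68]

```text
time_s: 5.05
ee_pos: [0.2035, 0.288, 0.2437]
tcp_rot: [[0.0, 0.645, 0.764], [0.0, 0.764, -0.645], [-1.0, 0.0, 0.0]]
force: [-0.2, 0.1, -0.0]
gripper_width: 0.0931
```

```bash
python3 - <<'E'
from h import *
s=manip.get_state();print(s['time_s'],s['joint_pos'],zang(s['tcp_rot']))
for r in plan([.275,.17,.25],-45):print(r)
E
```

```text
5.05 [ 0.8233 -0.0256  2.1073 -0.      1.0597  1.5239] -40.142303734506996
end [-0.05 -0.34  1.    0.08] scaled 1.63 -> [0.2472 0.2156 0.2477] za -44.94230373450699
[1, -0.005, -0.034, 0.1, 0.008]
[1, -0.01, -0.068, 0.2, 0.016]
[1, -0.015, -0.102, 0.3, 0.024]
[1, -0.02, -0.136, 0.4, 0.032]
[1, -0.025, -0.17, 0.5, 0.04]
[1, -0.03, -0.204, 0.6, 0.048]
[1, -0.035, -0.238, 0.7, 0.056]
[1, -0.04, -0.272, 0.8, 0.064]
[1, -0.045, -0.306, 0.9, 0.072]
[1, -0.05, -0.34, 1.0, 0.08]
```

apply_moves:
  moves:
    - [1,0,-0.05,0.1,0]
    - [1,0,-0.1,0.2,0]
    - [1,0,-0.15,0.3,0]
    - [1,0,-0.2,0.4,0]
    - [1,0,-0.25,0.5,0]
    - [1,0,-0.3,0.6,0]
    - [1,0,-0.35,0.7,0]
    - [1,0,-0.4,0.8,0]
    - [1,0,-0.45,0.9,0]
    - [1,0,-0.5,1,0]

```text
time_s: 6.3
ee_pos: [0.2391, 0.2058, 0.2436]
tcp_rot: [[0.0, 0.642, 0.766], [0.0, 0.766, -0.642], [-1.0, 0.0, 0.0]]
force: [-0.0, 0.3, -0.3]
gripper_width: 0.093
```

apply_moves:
  moves:
    - [1,0,-0.06,0.1,0]
    - [1,0,-0.12,0.2,0]
    - [1,0,-0.18,0.3,0]
    - [1,0,-0.24,0.4,0]
    - [1,0,-0.3,0.5,0]
    - [1,0,-0.36,0.6,0]
    - [1,0,-0.42,0.7,0]
    - [1,0,-0.48,0.8,0]
    - [1,0,-0.54,0.9,0]
    - [1,0,-0.6,1,0]

```text
time_s: 7.55
ee_pos: [0.2696, 0.1175, 0.2436]
tcp_rot: [[0.0, 0.642, 0.766], [-0.0, 0.766, -0.642], [-1.0, -0.0, 0.0]]
force: [-0.6, 0.8, 0.5]
gripper_width: 0.0933
```

```bash
python3 - <<'E'
from h import *
s=manip.get_state();print(s['time_s'],s['joint_pos'],zang(s['tcp_rot']),s['force'])
for r in plan([.34,-.0,.25],-45):print(r)
E
```

```text
7.55 [ 0.2524 -0.1554  2.2216 -0.      1.0754  0.95  ] -39.96608587708769 [-0.5952  0.8351  0.5154]
end [-0.05 -0.35  1.    0.08] scaled 1.62 -> [0.3129 0.0447 0.2476] za -44.76608587708769
[1, -0.005, -0.035, 0.1, 0.008]
[1, -0.01, -0.07, 0.2, 0.016]
[1, -0.015, -0.105, 0.3, 0.024]
[1, -0.02, -0.14, 0.4, 0.032]
[1, -0.025, -0.175, 0.5, 0.04]
[1, -0.03, -0.21, 0.6, 0.048]
[1, -0.035, -0.245, 0.7, 0.056]
[1, -0.04, -0.28, 0.8, 0.064]
[1, -0.045, -0.315, 0.9, 0.072]
[1, -0.05, -0.35, 1.0, 0.08]
```

apply_moves:
  moves:
    - [1,0,-0.05,0.1,0]
    - [1,0,-0.1,0.2,0]
    - [1,0,-0.15,0.3,0]
    - [1,0,-0.2,0.4,0]
    - [1,0,-0.25,0.5,0]
    - [1,0,-0.3,0.6,0]
    - [1,0,-0.35,0.7,0]
    - [1,0,-0.4,0.8,0]
    - [1,0,-0.45,0.9,0]
    - [1,0,-0.5,1,0]

```text
time_s: 8.8
ee_pos: [0.3052, 0.0355, 0.2436]
tcp_rot: [[-0.0, 0.642, 0.766], [-0.0, 0.766, -0.642], [-1.0, -0.0, -0.0]]
force: [0.4, 0.9, -0.6]
gripper_width: 0.0929
```

apply_moves:
  moves:
    - [1,0,-0.05,0.1,0]
    - [1,0,-0.1,0.2,0]
    - [1,0,-0.15,0.3,0]
    - [1,0,-0.2,0.4,0]
    - [1,0,-0.25,0.5,0]
    - [1,0,-0.3,0.6,0]
    - [1,0,-0.35,0.7,0]
    - [1,0,-0.4,0.8,0]
    - [1,0,-0.45,0.9,0]
    - [1,0,-0.5,1,0]

```text
time_s: 10.05
ee_pos: [0.3408, -0.0465, 0.2436]
tcp_rot: [[-0.0, 0.642, 0.766], [0.0, 0.766, -0.642], [-1.0, 0.0, -0.0]]
force: [-1.5, 0.1, 0.1]
gripper_width: 0.0929
```

apply_moves:
  moves:
    - [1,0,-0.05,0.1,0]
    - [1,0,-0.1,0.2,0]
    - [1,0,-0.15,0.3,0]
    - [1,0,-0.2,0.4,0]
    - [1,0,-0.25,0.5,0]
    - [1,0,-0.3,0.6,0]
    - [1,0,-0.35,0.7,0]
    - [1,0,-0.4,0.8,0]
    - [1,0,-0.45,0.9,0]
    - [1,0,-0.5,1,0]

```text
time_s: 11.3
ee_pos: [0.3765, -0.1285, 0.2436]
tcp_rot: [[-0.0, 0.642, 0.766], [-0.0, 0.766, -0.642], [-1.0, -0.0, -0.0]]
force: [0.1, 0.5, -0.0]
gripper_width: 0.093
```

```bash
python3 - <<'E'
from h import *
s=manip.get_state();print(s['time_s'],s['ee_pos'],zang(s['tcp_rot']),s['force'])
snap('wrist','w1');c=manip.get_calibration('wrist');print(c)
E
```

```text
11.3 [ 0.3765 -0.1285  0.2436] -39.96428108111272 [ 0.1105  0.5273 -0.0159]
{'fx': 405.8832676356679, 'fy': 405.8832676356679, 'cx': 320.1900743192525, 'cy': 240.68972804284155, 'k1': 0.008613146689145932, 'xyz': array([ 0.4232, -0.0746,  0.3851]), 'rotation': array([[ 0.7658,  0.6212,  0.1667],
       [-0.6431,  0.7397,  0.1981],
       [-0.0002, -0.2589,  0.9659]])}
```

View pics/w1.png

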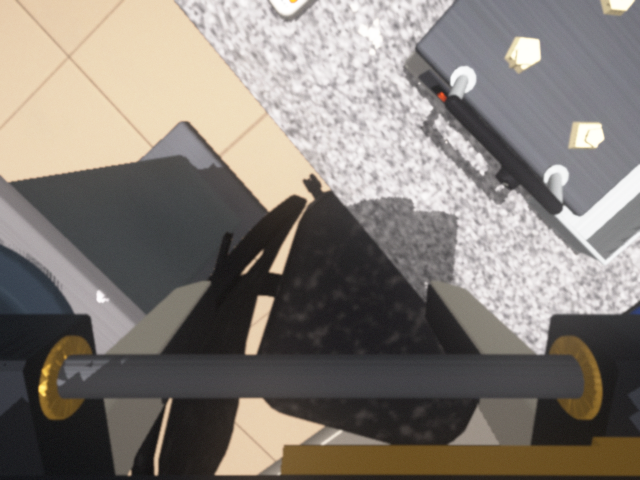

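apply_moves:
  moves:
    - [1,0,-0.05,0.1,0]
    - [1,0,-0.1,0.2,0]
    - [1,0,-0.15,0.3,0]
    - [1,0,-0.2,0.4,0]
    - [1,0,-0.25,0.5,0]
    - [1,0,-0.3,0.6,0]
    - [1,0,-0.35,0.7,0]
    - [1,0,-0.4,0.8,0]
    - [1,0,-0.45,0.9,0]
    - [1,0,-0.5,1,0]

```text
time_s: 12.6
ee_pos: [0.4121, -0.2106, 0.2436]
tcp_rot: [[-0.0, 0.642, 0.766], [0.0, 0.766, -0.642], [-1.0, -0.0, -0.0]]
force: [0.3, -0.9, 0.1]
gripper_width: 0.093
```

apply_moves:
  moves:
    - [1,0,-0.05,0.1,0.08]
    - [1,0,-0.1,0.2,0.16]
    - [1,0,-0.15,0.3,0.24]
    - [1,0,-0.2,0.4,0.32]
    - [1,0,-0.25,0.5,0.4]
    - [1,0,-0.3,0.6,0.48]
    - [1,0,-0.35,0.7,0.56]
    - [1,0,-0.4,0.8,0.64]
    - [1,0,-0.45,0.9,0.7]
    - [1,0,-0.5,1,0.75]

```text
time_s: 13.85
ee_pos: [0.4477, -0.2926, 0.2435]
tcp_rot: [[-0.0, 0.996, 0.086], [0.0, 0.086, -0.996], [-1.0, -0.0, -0.0]]
force: [0.4, 0.2, 0.2]
gripper_width: 0.0931
```

```bash
python3 - <<'E'
from h import *
s=manip.get_state();print(s['time_s'],s['ee_pos'],zang(s['tcp_rot']),s['force'])
im=snap('wrist','w2');c=manip.get_calibration('wrist')
print([(d['p'],np.array(d['at'])) for d in manip.spot_point('scraper','wrist')])
print([(d['p'],np.array(d['at'])) for d in manip.spot_point('catch_tray','wrist')])
import pickle;pickle.dump(c,open('w2.pkl','wb'))
E
```

```text
13.85 [ 0.4477 -0.2926  0.2435] -85.07569898066257 [0.4097 0.1808 0.2144]
[(0.96, array([ 0.5202, -0.4268, -0.0032])), (0.41, array([ 0.6148, -0.269 ,  0.0032]))]
[(0.79, array([ 0.6147, -0.2729,  0.0042]))]
```

View pics/w2.png

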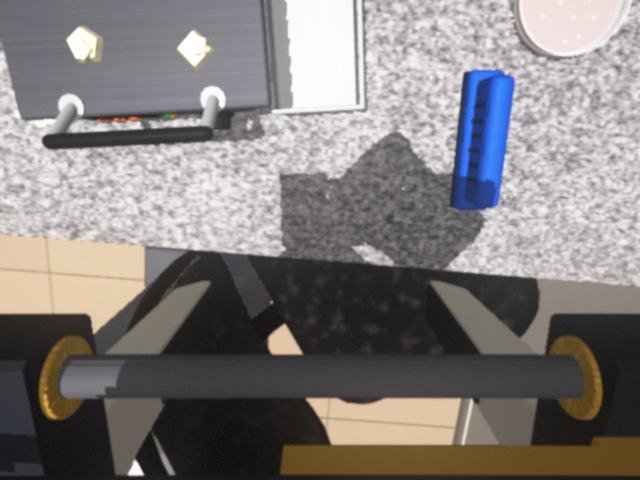

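```bash
cat >> h.py <<'E'
from scipy.optimize import minimize
def boxes(x,y,a,z0=0):
    out=[]
    for L,Wd,za,zb in((.12,.03,0,.02),(.104,.02,.02,.055)):
        P=[]
        for i in(-1,1):
            for j in(-1,1):
                for z in(za,zb):
                    u,v=i*L/2,j*Wd/2;P.append([x+u*np.cos(a)-v*np.sin(a),y+u*np.sin(a)+v*np.cos(a),z0+z])
        out.append(P)
    return out
def fitscr(im,cal,g,z0=0):
    hsv=cv2.cvtColor(im,cv2.COLOR_RGB2HSV);m=((hsv[...,0]>105)&(hsv[...,0]<130)&(hsv[...,1]>120)&(hsv[...,2]>50)).astype(np.uint8)
    u0,v0=proj(cal,[g[0],g[1],z0+.03]);lab=np.zeros_like(m);x0,x1,y0,y1=[int(max(0,t)) for t in(u0-110,u0+110,v0-110,v0+110)]
    lab[y0:y1,x0:x1]=m[y0:y1,x0:x1];m=lab
    def ov(p):
        o=np.zeros(m.shape,np.float32)
        for B in boxes(p[0],p[1],p[2],z0):
            h=cv2.convexHull(np.array([proj(cal,q) for q in B],np.float32))
            o2=np.zeros(m.shape,np.uint8);cv2.fillPoly(o2,[np.round(h*16).astype(np.int32)],255,cv2.LINE_AA,4);o=np.maximum(o,o2/255.)
        return o
    f=lambda p:np.abs(ov(p)-m).sum()
    r=minimize(f,g,method='Nelder-Mead',options=dict(initial_simplex=np.array(g)+np.array([[0,0,0],[.01,0,0],[0,.01,0],[0,0,.1]]),xatol=1e-4,fatol=.5))
    return r.x,r.fun,m.sum()
E
python3 - <<'E'
from h import *
import pickle
for n,c in (('w2',pickle.load(open('w2.pkl','rb'))),('scene0',manip.get_calibration('scene')),('side0',manip.get_calibration('side'))):
    im=cv2.imread(f'pics/{n}.png')[:,:,::-1].copy()
    r=fitscr(im,c,[.521,-.428,.09]);print(n,r,np.degrees(r[0][2]))
E
```

```text
w2 (array([ 0.5213, -0.4247,  0.0578]), np.float64(1334.4392156862743), np.uint64(6464)) 3.3128739917052368
scene0 (array([ 0.521 , -0.4245,  0.0166]), np.float64(272.7803921568627), np.uint64(1140)) 0.9505517802912117
side0 (array([ 0.5184, -0.4249,  0.1768]), np.float64(250.4745098039216), np.uint64(745)) 10.13039931974663
```

```bash
python3 - <<'E'
from h import *
import pickle
c=pickle.load(open('w2.pkl','rb'));a=cv2.imread('pics/w2.png')
k=4;x0,y0=430,55
o=cv2.resize(a[y0:y0+170,x0:x0+110],None,fx=k,fy=k,interpolation=cv2.INTER_CUBIC)
o2=o.copy()
for B in boxes(.521,-.427,np.radians(5)):
    B=np.array(B)
    for i in range(8):
        for j in range(i):
            if bin(i^j).count('1')==1:
                p,q=[(tuple(int(t) for t in ((proj(c,B[n])-(x0,y0)+.5)*k))) for n in(i,j)];cv2.line(o2,p,q,(0,255,255),1)
cv2.imwrite('pics/scz.png',cv2.resize(np.hstack([o,o2]),None,fx=.85,fy=.85))
E
```

```text
(no output)
```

View pics/scz.png

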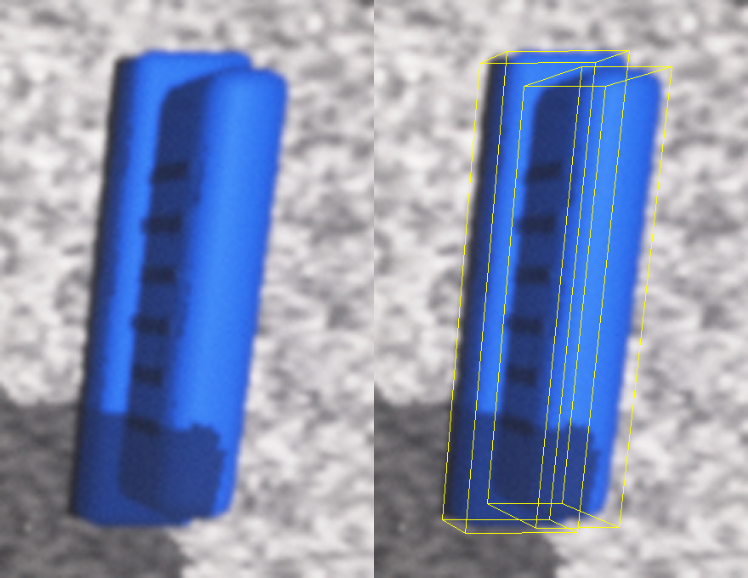

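```bash
python3 - <<'E'
from h import *
print(plan([.485,-.3595,.19],-85)[-1])
print(plan([.522,-.4265,.05],-85)[-1])
E
```

```text
end [0.67 0.39 0.88 0.  ] scaled 1 -> [ 0.4848 -0.3597  0.1898] za -84.93407097967894
[1, 0.67, 0.39, 0.88, 0.0]
end [1.   0.32 0.73 0.  ] scaled 2.42 -> [ 0.4781 -0.3483  0.1634] za -84.93407097967894
[1, 1.0, 0.32, 0.73, 0.0]
```

apply_moves:
  moves:
    - [1,0.04,0.04,0.09,0]
    - [1,0.08,0.08,0.18,0]
    - [1,0.12,0.12,0.26,0]
    - [1,0.16,0.16,0.35,0]
    - [1,0.2,0.2,0.44,0]
    - [1,0.24,0.24,0.53,0]
    - [1,0.28,0.28,0.62,0]
    - [1,0.32,0.32,0.7,0]
    - [1,0.37,0.36,0.79,0]
    - [1,0.42,0.39,0.88,0]

```text
time_s: 15.25
ee_pos: [0.485, -0.3599, 0.2097]
tcp_rot: [[-0.0, 0.996, 0.088], [0.0, 0.088, -0.996], [-1.0, -0.0, -0.0]]
force: [-0.2, -0.4, 0.3]
gripper_width: 0.0927
```

apply_moves:
  moves:
    - [1,0.1,0.04,0.09,0]
    - [1,0.2,0.08,0.18,0]
    - [1,0.3,0.12,0.26,0]
    - [1,0.4,0.16,0.35,0]
    - [1,0.5,0.2,0.44,0]
    - [1,0.6,0.24,0.53,0]
    - [1,0.7,0.28,0.62,0]
    - [1,0.8,0.32,0.7,0]
    - [1,0.9,0.36,0.79,0]
    - [1,1,0.38,0.88,0]

```text
time_s: 16.5
ee_pos: [0.5214, -0.4274, 0.1295]
tcp_rot: [[0.0, 0.996, 0.088], [-0.0, 0.088, -0.996], [-1.0, 0.0, 0.0]]
force: [0.9, 0.5, 0.3]
gripper_width: 0.0929
```

```bash
python3 - <<'E'
from h import *
s=manip.get_state();print(s['time_s'],s['ee_pos'],zang(s['tcp_rot']),s['force'])
print(plan([.522,-.4265,.05],-85)[-1])
E
```

```text
16.5 [ 0.5214 -0.4274  0.1295] -84.9623855885774 [0.8736 0.5136 0.331 ]
end [ 0.99  0.01 -0.01  0.  ] scaled 1 -> [ 0.5222 -0.4265  0.0503] za -84.9623855885774
[1, 0.99, 0.01, -0.01, 0.0]
```

apply_moves:
  moves:
    - [1,0.2,0,0,0]
    - [1,0.4,0,-0.01,0]
    - [0.7,0.6,0,-0.01,0]
    - [0.6,0.8,0.01,-0.01,0]
    - [0.5,0.93,0.01,-0.01,0]
    - [0.4,0.99,0.01,-0.01,0]
    - [0.2,0.99,0.01,-0.01,0]
    - [0,0.99,0.01,-0.01,0]
    - [0,0.99,0.01,-0.01,0]
    - [0,0.99,0.01,-0.01,0]

```text
time_s: 17.75
ee_pos: [0.522, -0.4262, 0.0512]
tcp_rot: [[0.0, 0.996, 0.088], [-0.0, 0.088, -0.996], [-1.0, 0.0, 0.0]]
force: [0.2, 0.4, 2.1]
gripper_width: 0.0194
```

```bash
python3 - <<'E'
from h import *
s=manip.get_state();print(s['time_s'],s['ee_pos'],zang(s['tcp_rot']),s['force'],s['gripper_width'])
E
```

```text
17.75 [ 0.522  -0.4262  0.0512] -84.96699844559082 [0.2281 0.4156 2.1114] 0.019405093784773137
```

apply_moves:
  moves:
    - [0,-0.1,0,0,0]
    - [0,-0.22,0,-0.05,0]
    - [0,-0.34,0.02,-0.13,0]
    - [0,-0.46,0.04,-0.23,0]
    - [0,-0.58,0.06,-0.33,0]
    - [0,-0.7,0.08,-0.43,0]
    - [0,-0.8,0.11,-0.53,0]
    - [0,-0.9,0.14,-0.63,0]
    - [0,-0.96,0.17,-0.72,0]
    - [0,-1,0.2,-0.8,0]

```text
time_s: 19.0
ee_pos: [0.5324, -0.3604, 0.1311]
tcp_rot: [[0.0, 0.996, 0.088], [-0.0, 0.088, -0.996], [-1.0, 0.0, 0.0]]
force: [0.5, 0.1, -0.9]
gripper_width: 0.0199
```

```bash
python3 - <<'E'
from h import *
s=manip.get_state();print(s['time_s'],s['ee_pos'],zang(s['tcp_rot']),s['force'],s['gripper_width'])
R=np.array(s['tcp_rot']);print(R.T@(np.array([.5856,-.0824,.183])-s['ee_pos'])/.08)
E
```

```text
19.0 [ 0.5324 -0.3604  0.1311] -84.96368688319498 [ 0.5325  0.1464 -0.8833] 0.019858349550069997
[-0.6492  0.9679 -3.4037]
```

apply_moves:
  moves:
    - [0,-0.13,0.01,-0.1,0]
    - [0,-0.26,0.03,-0.2,0]
    - [0,-0.39,0.06,-0.3,0]
    - [0,-0.52,0.09,-0.4,0]
    - [0,-0.6,0.12,-0.5,0]
    - [0,-0.65,0.15,-0.6,0]
    - [0,-0.65,0.18,-0.7,0]
    - [0,-0.65,0.21,-0.8,0]
    - [0,-0.65,0.24,-0.9,0]
    - [0,-0.65,0.28,-1,0]

```text
time_s: 20.25
ee_pos: [0.5476, -0.2787, 0.1827]
tcp_rot: [[-0.0, 0.996, 0.088], [0.0, 0.088, -0.996], [-1.0, -0.0, -0.0]]
force: [0.0, -0.7, -1.1]
gripper_width: 0.0196
```

apply_moves:
  moves:
    - [0,0,0.03,-0.1,0]
    - [0,0,0.06,-0.2,0]
    - [0,0,0.09,-0.3,0]
    - [0,0,0.12,-0.4,0]
    - [0,0,0.15,-0.5,0]
    - [0,0,0.18,-0.6,0]
    - [0,0,0.21,-0.7,0]
    - [0,0,0.24,-0.8,0]
    - [0,0,0.27,-0.9,0]
    - [0,0,0.3,-1,0]

```text
time_s: 21.5
ee_pos: [0.5645, -0.1969, 0.1829]
tcp_rot: [[0.0, 0.996, 0.088], [-0.0, 0.088, -0.996], [-1.0, 0.0, 0.0]]
force: [0.0, 0.9, -0.9]
gripper_width: 0.02
```

apply_moves:
  moves:
    - [0,0,0.03,-0.1,0]
    - [0,0,0.06,-0.2,0]
    - [0,0,0.09,-0.3,-0.01]
    - [0,0,0.12,-0.4,-0.02]
    - [0,0,0.15,-0.5,-0.03]
    - [0,0,0.18,-0.6,-0.04]
    - [0,0,0.21,-0.7,-0.05]
    - [0,0,0.24,-0.8,-0.05]
    - [0,0,0.27,-0.9,-0.05]
    - [0,0,0.3,-1,-0.05]

```text
time_s: 22.75
ee_pos: [0.5814, -0.1151, 0.1828]
tcp_rot: [[0.0, 0.99, 0.14], [0.0, 0.14, -0.99], [-1.0, 0.0, -0.0]]
force: [0.2, 0.1, -1.1]
gripper_width: 0.0197
```

```bash
python3 - <<'E'
from h import *
s=manip.get_state();print(s['time_s'],s['ee_pos'],zang(s['tcp_rot']),s['force'],s['gripper_width'])
R=np.array(s['tcp_rot']);print(R.T@(np.array([.5856,-.0824,.183])-s['ee_pos'])/.08)
a=snap('scene','s2')[:,:,::-1];crop(a,220,420,170,330,3.5,'s2c')
snap('wrist','w3')
E
```

```text
22.75 [ 0.5814 -0.1151  0.1828] -81.97201223763294 [ 0.1966  0.1079 -1.1244] 0.019659887945087582
[-0.0019  0.1088 -0.3976]
```

View pics/s2c.png

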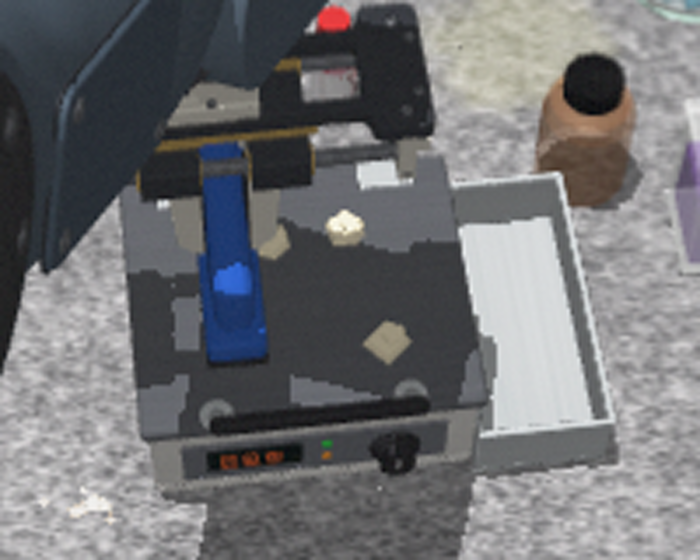

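View pics/w3.png

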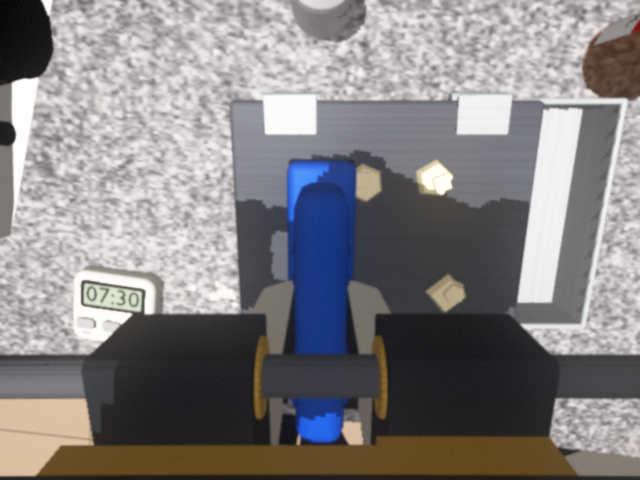

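```bash
python3 - <<'E'
from h import *
c=manip.get_calibration('wrist')
def W(p,q):
    cc,s=np.cos(p[2]),np.sin(p[2]);x,y,z=np.array(q)/1e3
    return [p[0]+cc*x-s*y,p[1]+s*x+cc*y,z]
p=[.5951,-.1497,np.radians(8)]
for q in [(78,90,82),(78,-90,82),(60,0,82),(80,-158.5,46),(-80,-158.5,46)]: print(q,proj(c,W(p,q)))
Rb=np.array([[np.cos(p[2]),-np.sin(p[2])],[np.sin(p[2]),np.cos(p[2])]])
for n,u,v,z in [('BL',232,102,.082),('BR',546,101,.082),('tray BR',626,98,.046),('tray FR',586,326,.046),('brL lo L',265,135,.082),('brL lo R',316,134,.082),('brR loL',459,135,.082),('brR lo R',511,134,.082)]:
    P=pix(c,u,v,z);print(n,P,Rb.T@(P[:2]-p[:2])*1e3)
zs=.183-.051
for u,v,z in [(289,162,zs+.02),(354,161,zs+.02)]:
    P=pix(c,u,v,z);print('scr end',P,Rb.T@(P[:2]-[.5814,-.1151])*1e3,)
E
```

```text
(78, 90, 82) [225.323 104.682]
(78, -90, 82) [543.8056 104.5075]
(60, 0, 82) [382.9371 137.609 ]
(80, -158.5, 46) [621.1723 104.5383]
(-80, -158.5, 46) [579.7645 329.1845]
BL [ 0.6618 -0.0533  0.082 ] [79.4439 86.1384]
BR [ 0.6869 -0.2287  0.082 ] [ 79.8707 -90.956 ]
tray BR [ 0.7006 -0.2972  0.046 ] [  83.9856 -160.7991]
tray FR [ 0.5411 -0.3216  0.046 ] [ -77.3647 -162.7008]
brL lo L [ 0.6465 -0.0737  0.082 ] [61.4321 68.1259]
brL lo R [ 0.6511 -0.1028  0.082 ] [62.0113 38.685 ]
brR loL [ 0.662  -0.1845  0.082 ] [ 61.429  -43.7554]
brR lo R [ 0.6667 -0.2139  0.082 ] [ 61.9456 -73.5576]
scr end [ 0.6389 -0.0939  0.152 ] [59.8498 13.0373]
scr end [ 0.643  -0.1207  0.152 ] [ 60.2731 -14.0898]
```

apply_moves:
  moves:
    - [0,0,0.03,-0.1,0]
    - [0,0,0.07,-0.2,0]
    - [0,0,0.1,-0.3,0]
    - [0,0.04,0.12,-0.38,0]
    - [0,0.14,0.12,-0.38,0]
    - [0,0.25,0.12,-0.38,0]
    - [0,0.36,0.12,-0.38,0]
    - [0,0.47,0.12,-0.38,0]
    - [0,0.55,0.12,-0.38,0]
    - [0,0.6,0.12,-0.38,0]

```text
time_s: 24.1
ee_pos: [0.5865, -0.0843, 0.1344]
tcp_rot: [[-0.0, 0.99, 0.14], [0.0, 0.14, -0.99], [-1.0, -0.0, -0.0]]
force: [-0.2, 0.3, -0.9]
gripper_width: 0.0198
```

```bash
python3 - <<'E'
from h import *
s=manip.get_state();print(s['time_s'],s['ee_pos'],zang(s['tcp_rot']),s['force'],s['gripper_width'])
snap('wrist','w4')
a=snap('side','d4')[:,:,::-1];crop(a,250,410,150,310,3.6,'d4c')
E
```

```text
24.1 [ 0.5865 -0.0843  0.1344] -81.97207262334969 [-0.2363  0.317  -0.9086] 0.019763431700294678
```

View pics/w4.png

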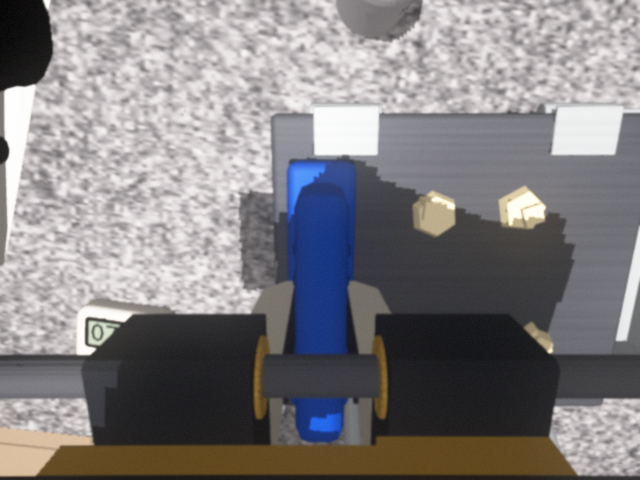

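View pics/d4c.png

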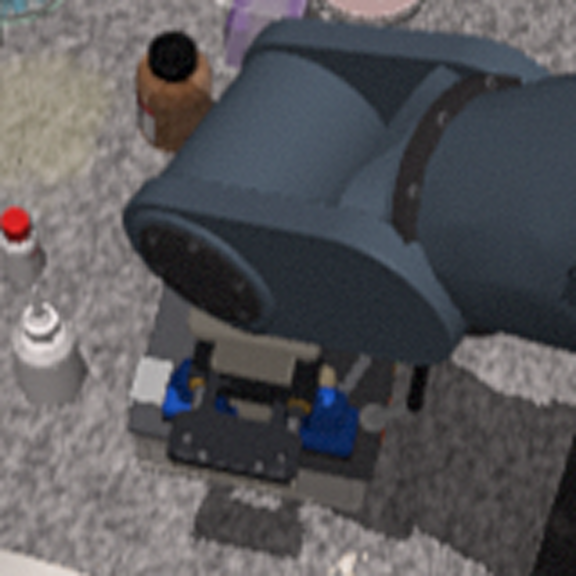

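apply_moves:
  moves:
    - [0,0,0,0.1,0]
    - [0,0,0,0.2,0]
    - [0,0,0,0.3,0]
    - [0,0,0,0.4,0]
    - [0,0,0,0.5,0]
    - [0,0,0,0.6,0]
    - [0,0,0,0.7,0]
    - [0,0,0,0.8,0]
    - [0,0,0,0.9,0]
    - [0,0,0,1,0]

```text
time_s: 25.45
ee_pos: [0.5978, -0.164, 0.1348]
tcp_rot: [[0.0, 0.99, 0.14], [0.0, 0.14, -0.99], [-1.0, 0.0, -0.0]]
force: [0.2, 0.3, -0.0]
gripper_width: 0.0199
```

```bash
python3 - <<'E'
from h import *
s=manip.get_state();print(s['time_s'],s['ee_pos'],zang(s['tcp_rot']),s['force'],s['ft_torque'],s['gripper_width'])
snap('wrist','w5')
a=snap('scene','s5')[:,:,::-1];crop(a,220,420,170,330,3.5,'s5c')
E
```

```text
25.45 [ 0.5978 -0.164   0.1348] -81.9685429683954 [ 0.1759  0.2688 -0.0294] [0.0977 0.1439 0.0164] 0.019878925492597357
```

View pics/w5.png

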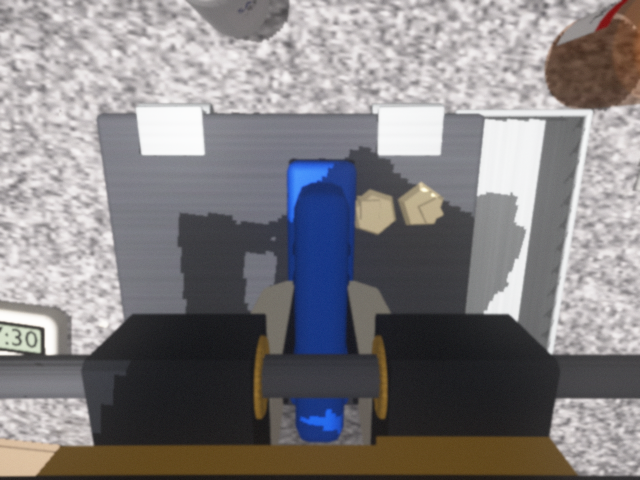

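View pics/s5c.png

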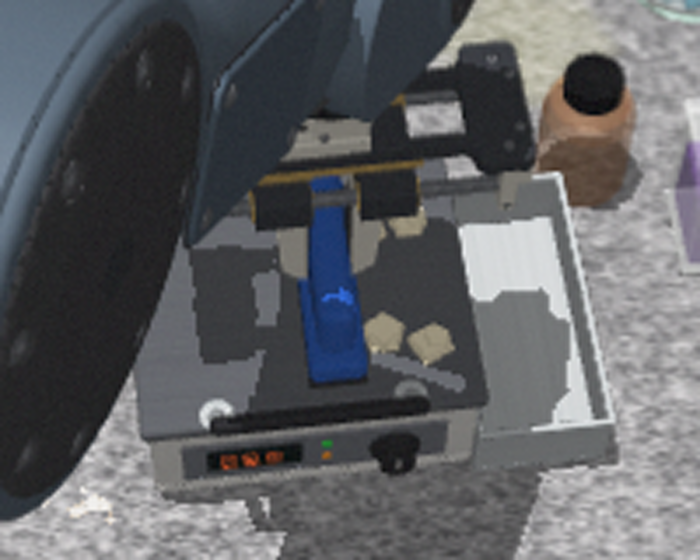

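apply_moves:
  moves:
    - [0,0,0,0.1,0]
    - [0,0,0,0.2,0]
    - [0,0,0,0.3,0]
    - [0,0,0,0.4,0]
    - [0,0,0,0.5,0]
    - [0,0,0,0.6,0]
    - [0,0,0,0.7,0]
    - [0,0,0,0.8,0]
    - [0,0,0,0.9,0]
    - [0,0,0,1,0]

```text
time_s: 26.8
ee_pos: [0.609, -0.2432, 0.1348]
tcp_rot: [[-0.0, 0.99, 0.14], [-0.0, 0.14, -0.99], [-1.0, -0.0, 0.0]]
force: [0.2, 0.4, -1.6]
gripper_width: 0.02
```

```bash
python3 - <<'E'
from h import *
s=manip.get_state();print(s['time_s'],s['ee_pos'],zang(s['tcp_rot']),s['force'],s['ft_torque'],s['gripper_width'])
snap('wrist','w6')
a=snap('scene','s6')[:,:,::-1];crop(a,220,420,170,330,3.5,'s6c')
E
```

```text
26.8 [ 0.609  -0.2432  0.1348] -81.96465995949664 [ 0.1768  0.4298 -1.6414] [-0.0138  0.1498 -0.0146] 0.01999678118089815
```

View pics/w6.png

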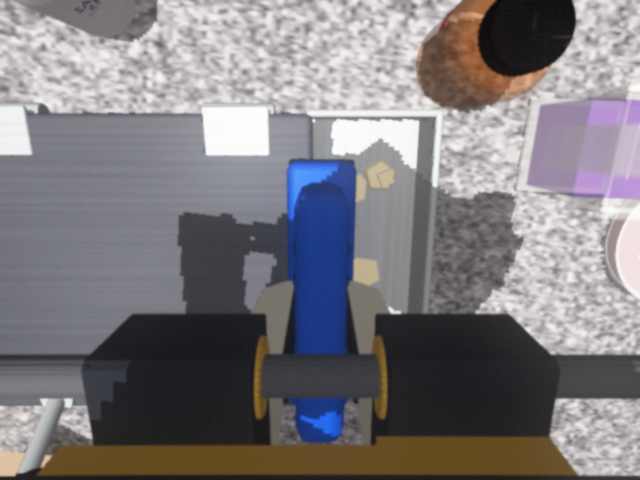

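View pics/s6c.png

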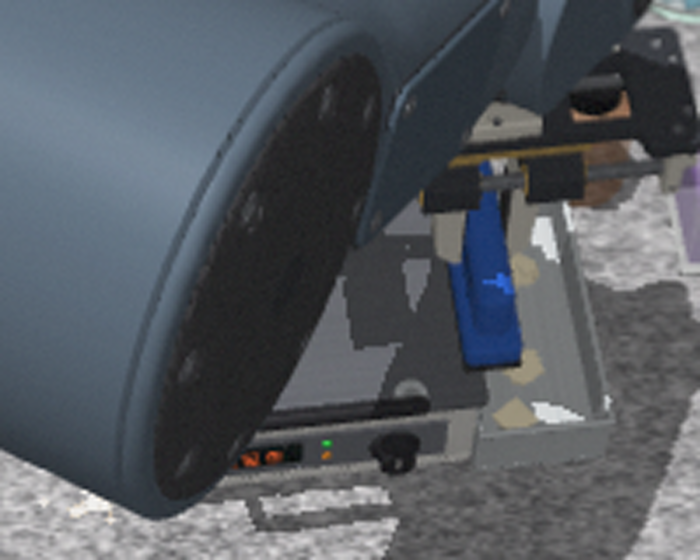

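apply_moves:
  moves:
    - [0,0,-0.04,0.1,0]
    - [0,0,-0.1,0.2,0]
    - [0,0,-0.18,0.3,0]
    - [0,0,-0.26,0.4,0]
    - [0,0,-0.34,0.5,0]
    - [0,0,-0.42,0.6,0]
    - [0,0,-0.51,0.7,0]
    - [0,0,-0.6,0.8,0]
    - [0,0,-0.69,0.9,0]
    - [0,0,-0.78,1,0]

```text
time_s: 28.15
ee_pos: [0.5579, -0.3312, 0.1349]
tcp_rot: [[0.0, 0.99, 0.14], [-0.0, 0.14, -0.99], [-1.0, 0.0, 0.0]]
force: [0.3, -0.3, -0.8]
gripper_width: 0.0198
```

apply_moves:
  moves:
    - [0,0,-0.08,0.1,0]
    - [0,0,-0.16,0.2,0]
    - [0,0,-0.24,0.3,0]
    - [0,0,-0.32,0.4,0]
    - [0,0,-0.4,0.5,0]
    - [0,0.05,-0.48,0.6,0]
    - [0,0.15,-0.56,0.7,0]
    - [0,0.25,-0.64,0.8,0]
    - [0,0.35,-0.71,0.9,0]
    - [0,0.45,-0.77,0.95,0]

```text
time_s: 29.4
ee_pos: [0.5076, -0.415, 0.0981]
tcp_rot: [[-0.0, 0.99, 0.139], [0.0, 0.139, -0.99], [-1.0, -0.0, -0.0]]
force: [0.4, 0.5, -0.7]
gripper_width: 0.0197
```

```bash
python3 - <<'E'
from h import *
s=manip.get_state();print(s['time_s'],s['ee_pos'],zang(s['tcp_rot']),s['force'],s['gripper_width'])
a=snap('scene','s7')[:,:,::-1];crop(a,240,480,180,350,3.3,'s7c')
snap('wrist','w7')
E
```

```text
29.4 [ 0.5076 -0.415   0.0981] -81.982847777661 [ 0.4109  0.5472 -0.7355] 0.01968945007530256
```

View pics/s7c.png

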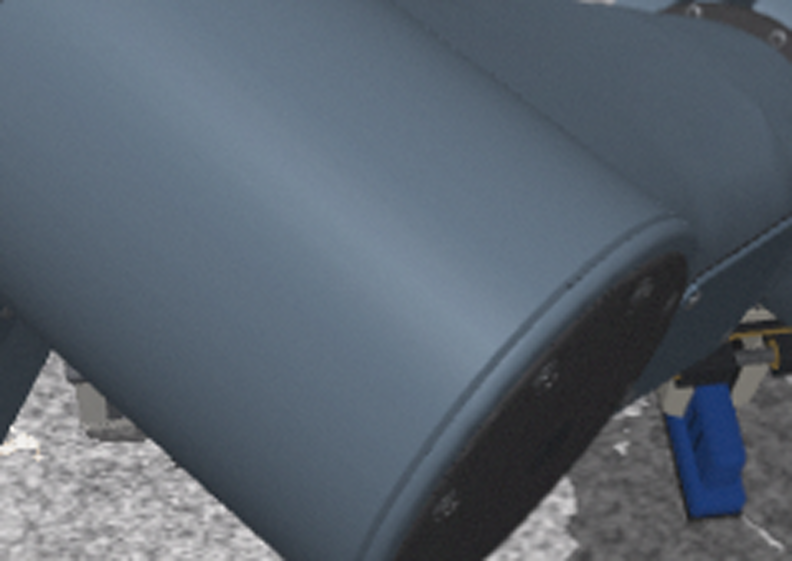

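View pics/w7.png

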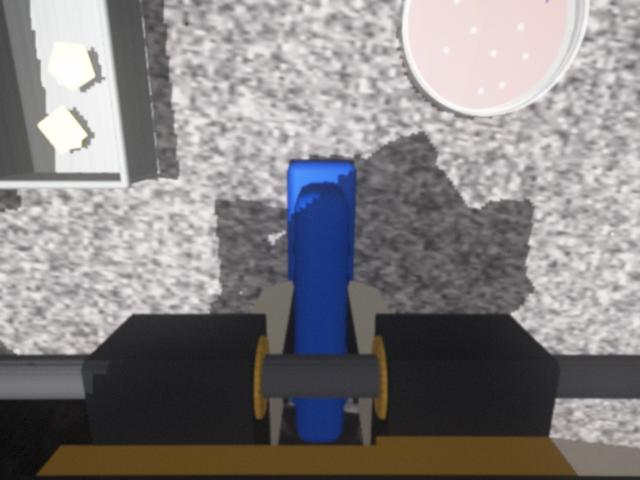

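apply_moves:
  moves:
    - [0,0.1,0,0,0]
    - [0,0.22,0,0,0]
    - [0,0.34,0,0,0]
    - [0,0.45,0,0,0]
    - [0,0.53,0,0,0]
    - [0,0.58,0,0,0]
    - [0,0.59,0,0,0]
    - [0.1,0.59,0,0,0]
    - [0.35,0.59,0,0,0]
    - [0.5,0.59,0,0,0]

```text
time_s: 30.75
ee_pos: [0.5081, -0.4146, 0.052]
tcp_rot: [[0.0, 0.99, 0.14], [-0.0, 0.14, -0.99], [-1.0, 0.0, 0.0]]
force: [0.2, 0.4, 0.8]
gripper_width: 0.0356
```

```bash
python3 - <<'E'
from h import *
s=manip.get_state();print(s['time_s'],s['ee_pos'],zang(s['tcp_rot']),s['force'],s['gripper_width'])
E
```

```text
30.75 [ 0.5081 -0.4146  0.052 ] -81.9661393515651 [0.2482 0.3584 0.7987] 0.035566379503840416
```

apply_moves:
  moves:
    - [0.5,-0.1,0,0,0]
    - [0.6,-0.25,0,0,0]
    - [0.6,-0.4,0,0,0]
    - [0.6,-0.55,0,0,0]
    - [0.6,-0.7,0,-0.05,-0.05]
    - [0.6,-0.85,0,-0.15,-0.15]
    - [0.6,-1,0,-0.3,-0.3]
    - [0.6,-1,0,-0.45,-0.45]
    - [0.6,-1,0,-0.6,-0.55]
    - [0.6,-1,0,-0.75,-0.65]

```text
time_s: 32.0
ee_pos: [0.4996, -0.3547, 0.1324]
tcp_rot: [[0.0, 0.679, 0.734], [-0.0, 0.734, -0.679], [-1.0, 0.0, 0.001]]
force: [-0.7, -0.9, 1.7]
gripper_width: 0.0557
```

```bash
python3 - <<'E'
from h import *
s=manip.get_state();print(s['time_s'],s['ee_pos'],zang(s['tcp_rot']),s['force'],s['gripper_width'])
for r in plan([.495,-.20,.20],8): print(r)
E
```

```text
32.0 [ 0.4996 -0.3547  0.1324] -42.76912359733185 [-0.6996 -0.8905  1.7116] 0.05565697634635031
end [-0.61  1.   -0.98 -0.85] scaled 1.38 -> [ 0.4963 -0.2427  0.1811] za 8.230876402668152
[1, -0.061, 0.1, -0.098, -0.085]
[1, -0.122, 0.2, -0.196, -0.17]
[1, -0.183, 0.3, -0.294, -0.255]
[1, -0.244, 0.4, -0.392, -0.34]
[1, -0.305, 0.5, -0.49, -0.425]
[1, -0.366, 0.6, -0.588, -0.51]
[1, -0.427, 0.7, -0.686, -0.595]
[1, -0.488, 0.8, -0.784, -0.68]
[1, -0.549, 0.9, -0.882, -0.765]
[1, -0.61, 1.0, -0.98, -0.85]
```

apply_moves:
  moves:
    - [0.6,-0.08,0.1,-0.1,-0.08]
    - [0.6,-0.16,0.2,-0.2,-0.17]
    - [0.6,-0.24,0.3,-0.3,-0.25]
    - [0.6,-0.32,0.4,-0.4,-0.34]
    - [0.6,-0.4,0.5,-0.5,-0.42]
    - [0.6,-0.48,0.6,-0.6,-0.5]
    - [0.6,-0.56,0.7,-0.7,-0.59]
    - [0.6,-0.64,0.8,-0.8,-0.68]
    - [0.6,-0.7,0.9,-0.9,-0.76]
    - [0.6,-0.75,1,-1,-0.85]

```text
time_s: 33.25
ee_pos: [0.4956, -0.2416, 0.1925]
tcp_rot: [[0.001, -0.143, 0.99], [-0.0, 0.99, 0.143], [-1.0, -0.0, 0.001]]
force: [0.7, -0.3, -0.2]
gripper_width: 0.0559
```

```bash
python3 - <<'E'
from h import *
s=manip.get_state();print(s['time_s'],s['ee_pos'],zang(s['tcp_rot']),s['force'],s['gripper_width'])
snap('wrist','w8');c=manip.get_calibration('wrist');
import pickle;pickle.dump(c,open('w8.pkl','wb'))
print('pred',[proj(c,q) for q in ([.5034,-.1645,.114],[.5034-.05*.139*-1,-.1645-.05*.99,.114],[.5034-.05*.139,-.1645+.05*.99,.114])])
for t in ['lid_handle','lid_hinge','bath']: print(t,[(d['p'],np.array(d['at'])) for d in manip.spot_point(t,'wrist')])
snap('scene','s8')
print('scene chips',[(round(d['p'],2),np.array(d['at'])) for d in manip.spot_point('chip_1','scene')])
E
```

```text
33.25 [ 0.4956 -0.2416  0.1925] 8.201714237451037 [ 0.6735 -0.3389 -0.2243] 0.05591608840936639
pred [array([355.884 , 126.2166]), array([353.107 , 219.9694]), array([359.0692,  19.8873])]
lid_handle [(0.58, array([ 0.5064, -0.1626,  0.1157]))]
lid_hinge [(0.64, array([ 0.6731, -0.1415,  0.0714]))]
bath [(0.89, array([ 0.6013, -0.1465,  0.0038]))]
scene chips [(0.54, array([ 0.5028, -0.414 ,  0.0014]))]
```

View pics/w8.png

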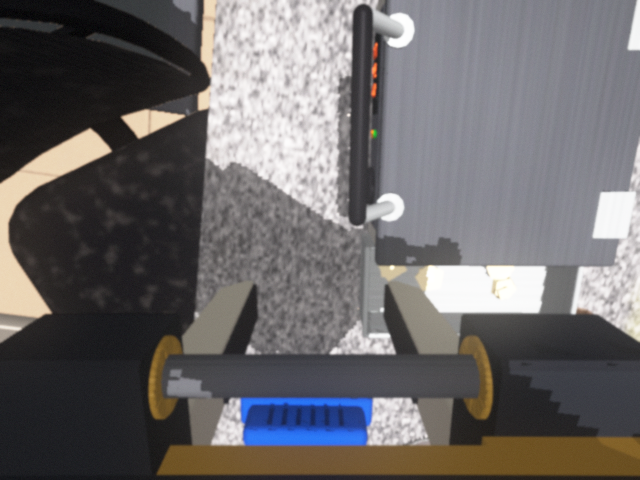

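View pics/s8.png

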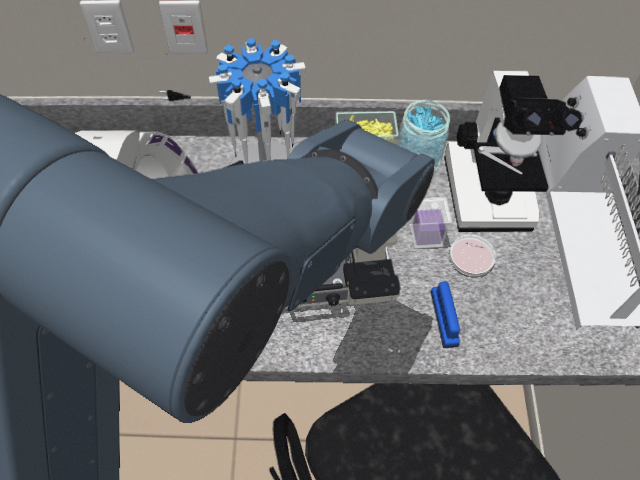

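```bash
python3 - <<'E'
from h import *
import pickle
c=pickle.load(open('w8.pkl','rb'))
for u,v in [(363,8),(357.5,222),(360,115)]: print(pix(c,u,v,.114))
R=np.array(manip.get_state()['tcp_rot']);p=np.array(manip.get_state()['ee_pos'])
for q in [(.506,-.165,.12)]: print(R.T@(np.array(q)-p)/.08)
E
```

```text
[ 0.4974 -0.1096  0.114 ]
[ 0.513  -0.2148  0.114 ]
[ 0.5046 -0.1587  0.114 ]
[0.8959 0.9398 0.2628]
```

apply_moves:
  moves:
    - [0.6,0,0.12,0.04,0]
    - [0.6,0,0.25,0.08,0]
    - [0.6,0,0.38,0.12,0]
    - [0.6,0,0.52,0.16,0]
    - [0.6,0,0.66,0.2,0]
    - [0.6,0,0.8,0.24,0]
    - [0.6,0.05,0.9,0.26,0]
    - [0.6,0.15,0.95,0.26,0]
    - [0.6,0.25,0.96,0.26,0]
    - [0.6,0.35,0.96,0.26,0]

```text
time_s: 34.8
ee_pos: [0.5053, -0.1632, 0.1629]
tcp_rot: [[-0.0, -0.139, 0.99], [0.0, 0.99, 0.139], [-1.0, 0.0, -0.0]]
force: [0.8, 0.5, -0.3]
gripper_width: 0.0559
```

```bash
python3 - <<'E'
from h import *
s=manip.get_state();print(s['time_s'],s['ee_pos'],zang(s['tcp_rot']),s['force'],s['gripper_width'])
snap('wrist','w9');c=manip.get_calibration('wrist')
R=np.array(s['tcp_rot']);print(R.T@(np.array([.5055,-.163,.119])-s['ee_pos'])/.08)
print(proj(c,[.5055,-.163,.114]))
E
```

```text
34.8 [ 0.5053 -0.1632  0.1629] 8.01877397130654 [ 0.8414  0.5109 -0.337 ] 0.055877299288609426
[0.5485 0.0014 0.0032]
[321.3161 281.0788]
```

View pics/w9.png

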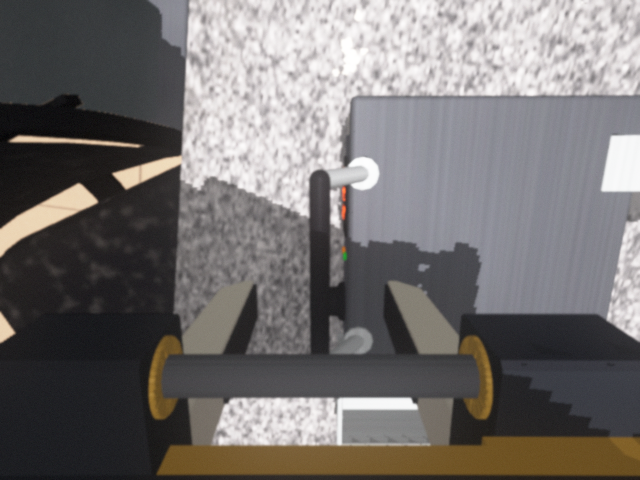

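apply_moves:
  moves:
    - [0.6,0.12,0,0,0]
    - [0.6,0.25,0,0,0]
    - [0.6,0.38,0,0,0]
    - [0.6,0.48,0,0,0]
    - [0.6,0.55,0,0,0]
    - [0.5,0.55,0,0,0]
    - [0.3,0.55,0,0,0]
    - [0.1,0.55,0,0,0]
    - [0,0.55,0,0,0]
    - [0,0.55,0,0,0]

```text
time_s: 36.1
ee_pos: [0.5054, -0.163, 0.1197]
tcp_rot: [[0.0, -0.14, 0.99], [-0.0, 0.99, 0.14], [-1.0, -0.0, 0.0]]
force: [0.6, -0.0, 0.6]
gripper_width: 0.0111
```

```bash
python3 - <<'E'
from h import *
s=manip.get_state();print(s['time_s'],s['ee_pos'],zang(s['tcp_rot']),s['force'],s['gripper_width'])
E
```

```text
36.1 [ 0.5054 -0.163   0.1197] 8.032370829241518 [ 0.5509 -0.0075  0.5918] 0.011148965956716104
```

```bash
cat >> h.py <<'E'
def D(t):
    t=np.radians(t);return np.array([-168*np.cos(t)+42*np.sin(t)+168,168*np.sin(t)+42*np.cos(t)-42])
def arc(t0,t1,n=10):
    return [[0,round(-float(d[1])/80,2),0,round(float(d[0])/80,2),0] for d in (D(t0+(t1-t0)*min(1,(i+1)/n))-D(t0) for i in range(10))]
E
python3 -c "
from h import *
print(arc(0,20));print(arc(20,40));print(arc(40,60))"
```

```text
[[0, -0.07, 0, 0.02, 0], [0, -0.15, 0, 0.04, 0], [0, -0.22, 0, 0.07, 0], [0, -0.29, 0, 0.09, 0], [0, -0.36, 0, 0.12, 0], [0, -0.43, 0, 0.16, 0], [0, -0.49, 0, 0.19, 0], [0, -0.56, 0, 0.23, 0], [0, -0.62, 0, 0.27, 0], [0, -0.69, 0, 0.31, 0]]
[[0, -0.06, 0, 0.04, 0], [0, -0.12, 0, 0.09, 0], [0, -0.18, 0, 0.14, 0], [0, -0.24, 0, 0.19, 0], [0, -0.29, 0, 0.24, 0], [0, -0.35, 0, 0.29, 0], [0, -0.4, 0, 0.35, 0], [0, -0.45, 0, 0.4, 0], [0, -0.5, 0, 0.46, 0], [0, -0.54, 0, 0.52, 0]]
[[0, -0.04, 0, 0.06, 0], [0, -0.08, 0, 0.13, 0], [0, -0.12, 0, 0.19, 0], [0, -0.16, 0, 0.26, 0], [0, -0.19, 0, 0.32, 0], [0, -0.23, 0, 0.39, 0], [0, -0.26, 0, 0.46, 0], [0, -0.28, 0, 0.53, 0], [0, -0.31, 0, 0.6, 0], [0, -0.33, 0, 0.68, 0]]
```

apply_moves:
  moves:
    - [0,-0.07,0,0.02,0]
    - [0,-0.15,0,0.04,0]
    - [0,-0.22,0,0.07,0]
    - [0,-0.29,0,0.09,0]
    - [0,-0.36,0,0.12,0]
    - [0,-0.43,0,0.16,0]
    - [0,-0.49,0,0.19,0]
    - [0,-0.56,0,0.23,0]
    - [0,-0.62,0,0.27,0]
    - [0,-0.69,0,0.31,0]

```text
time_s: 37.35
ee_pos: [0.5287, -0.1597, 0.1752]
tcp_rot: [[-0.004, -0.14, 0.99], [-0.0, 0.99, 0.14], [-1.0, 0.0, -0.004]]
force: [-9.0, -3.5, 2.1]
gripper_width: 0.0091
```

```bash
python3 - <<'E'
from h import *
s=manip.get_state();print(s['time_s'],s['ee_pos'],zang(s['tcp_rot']),s['force'],s['ft_torque'],s['gripper_width'])
snap('wrist','w10')
E
```

```text
37.35 [ 0.5287 -0.1597  0.1752] 8.044121452116523 [-9.0346 -3.4602  2.1343] [-0.7192  1.926  -0.0083] 0.009139004346985249
```

View pics/w10.png

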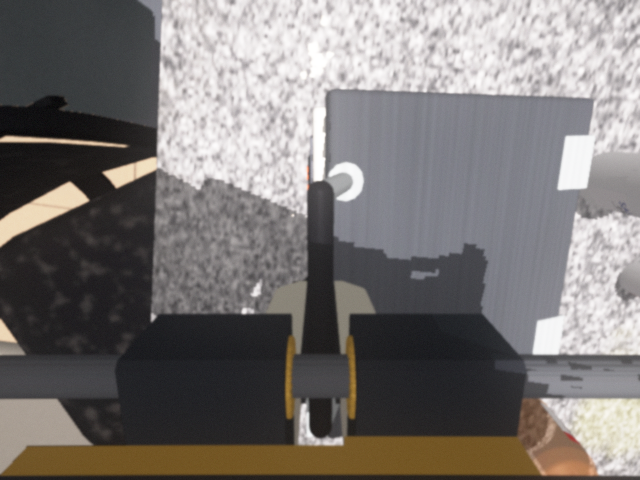

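apply_moves:
  moves:
    - [0,-0.07,0,0.02,0]
    - [0,-0.13,0,0.06,0]
    - [0,-0.19,0,0.11,0]
    - [0,-0.25,0,0.16,0]
    - [0,-0.3,0,0.21,0]
    - [0,-0.36,0,0.26,0]
    - [0,-0.41,0,0.32,0]
    - [0,-0.46,0,0.37,0]
    - [0,-0.51,0,0.43,0]
    - [0,-0.55,0,0.49,0]

```text
time_s: 38.65
ee_pos: [0.5686, -0.1541, 0.2194]
tcp_rot: [[-0.001, -0.14, 0.99], [-0.0, 0.99, 0.14], [-1.0, 0.0, -0.001]]
force: [-6.2, -2.8, 2.6]
gripper_width: 0.0093
```

```bash
python3 - <<'E'
from h import *
s=manip.get_state();print(s['time_s'],s['ee_pos'],zang(s['tcp_rot']),s['force'],s['ft_torque'],s['gripper_width'])
p=np.array(s['ee_pos'])-[.5054,-.163,.1197];print(p, 'expected',D(38),D(40),D(42),'along bath x',p[:2]@[.99,.14])
E
```

```text
38.65 [ 0.5686 -0.1541  0.2194] 8.037752605435063 [-6.1969 -2.8418  2.6004] [-0.5064  1.1868 -0.0322] 0.009266738276600892
[0.0632 0.0089 0.0997] expected [61.472  94.5276] [66.3016 98.1622] [ 71.2552 101.626 ] along bath x 0.06384677726343142
```

apply_moves:
  moves:
    - [0,-0.05,0,0.06,0]
    - [0,-0.09,0,0.13,0]
    - [0,-0.13,0,0.2,0]
    - [0,-0.17,0,0.27,0]
    - [0,-0.2,0,0.34,0]
    - [0,-0.24,0,0.41,0]
    - [0,-0.27,0,0.48,0]
    - [0,-0.29,0,0.55,0]
    - [0,-0.32,0,0.63,0]
    - [0,-0.34,0,0.7,0]

```text
time_s: 39.9
ee_pos: [0.6249, -0.1465, 0.2475]
tcp_rot: [[0.002, -0.14, 0.99], [-0.001, 0.99, 0.14], [-1.0, -0.001, 0.001]]
force: [-3.4, -4.0, 6.2]
gripper_width: 0.0086
```

```bash
python3 - <<'E'
from h import *
s=manip.get_state();print(s['time_s'],s['ee_pos'],zang(s['tcp_rot']),s['force'],s['ft_torque'],s['gripper_width'])
p=np.array(s['ee_pos'])-[.5054,-.163,.1197];print(p, 'expected',D(58),D(60),D(62),'along bath x',p[:2]@[.99,.14])
snap('wrist','w11');snap('side','d11');snap('scene','s11')
for c in ['side','wrist','scene']:
  for t in ['lid_handle','lid_hinge','chip_1']: print(c,t,[(round(d['p'],2),np.array(d['at'])) for d in manip.spot_point(t,c)])
E
```

```text
39.9 [ 0.6249 -0.1465  0.2475] 8.030289462033258 [-3.4128 -3.9677  6.2492] [-0.5975  0.9957 -0.0313] 0.008599393641082595
[0.1195 0.0165 0.1278] expected [114.5916 122.7287] [120.3731 124.4923] [126.2126 126.053 ] along bath x 0.12056397241343803
side lid_handle [(0.54, array([ 0.6272, -0.1426,  0.2416]))]
side lid_hinge [(0.58, array([ 0.6694, -0.1375,  0.0702]))]
side chip_1 [(0.6, array([ 0.5927, -0.2772,  0.0137]))]
wrist lid_handle [(0.65, array([ 0.6283, -0.1476,  0.2367]))]
wrist lid_hinge [(0.82, array([ 0.6776, -0.1442,  0.0705]))]
wrist chip_1 []
scene lid_handle [(0.71, array([ 0.7011, -0.3934,  0.0015]))]
scene lid_hinge [(0.72, array([ 0.6724, -0.1406,  0.073 ]))]
scene chip_1 [(0.65, array([ 0.5627, -0.2726,  0.015 ])), (0.64, array([ 0.6579, -0.276 ,  0.0074])), (0.48, array([ 0.5952, -0.273 ,  0.0123])), (0.46, array([ 0.649 , -0.2571,  0.0143]))]
```

View pics/d11.png

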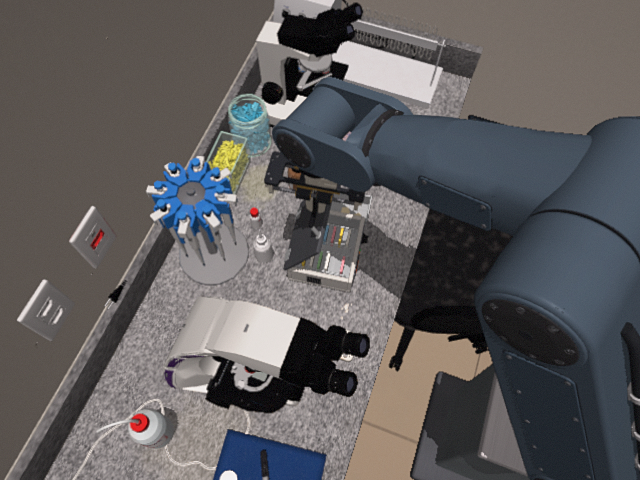

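View pics/w11.png

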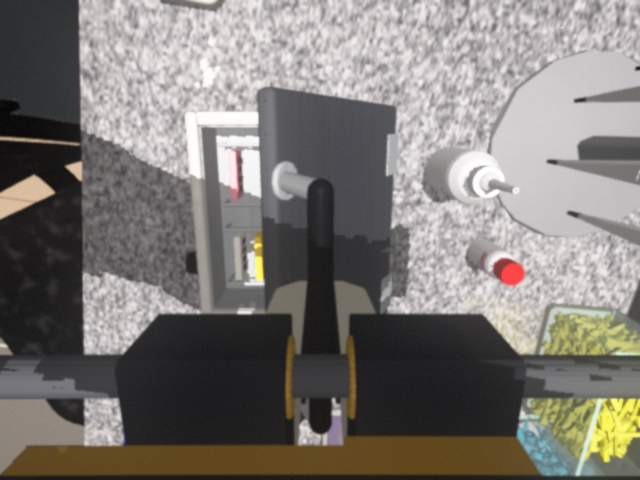

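View pics/s11.png

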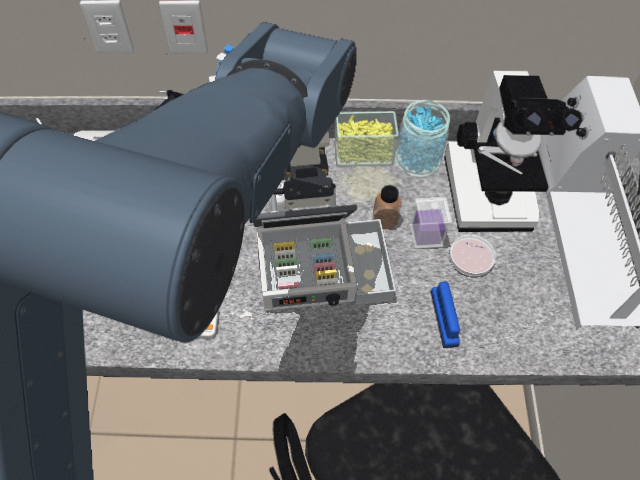

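```bash
python3 - <<'E'
from h import *
cw=manip.get_calibration('wrist');cs=manip.get_calibration('scene');cd=manip.get_calibration('side')
h=np.array([.6720,-.1397,.072]);ex=np.array([np.cos(.14),np.sin(.14),0]);ey=np.array([-np.sin(.14),np.cos(.14),0]);ez=np.array([0,0,1.])
def P(lx,y,lz,th):
    t=np.radians(th);X=lx*np.cos(t)+lz*np.sin(t);Z=-lx*np.sin(t)+lz*np.cos(t);return h+(X*ex+y*ey+Z*ez)/1e3
def draw(img,cal,x0,x1,y0,y1,k,name):
    ims=[]
    for th in (57,60,63):
        o=cv2.resize(cv2.imread(img)[y0:y1,x0:x1],None,fx=k,fy=k,interpolation=cv2.INTER_CUBIC)
        for a,b in [((-152,90,10),(-152,-90,10)),((-152,90,10),(4,90,10)),((-152,90,0),(4,90,0)),((-152,90,0),(-152,90,10)),((-168,50,42),(-168,-50,42)),((-152,-90,10),(4,-90,10)),((-152,-90,0),(-152,90,0))]:
            p,q=[tuple(int(v) for v in (proj(cal,P(*w,th))-(x0,y0))*k) for w in(a,b)];cv2.line(o,p,q,(0,255,255),1)
        cv2.putText(o,str(th),(5,20),0,.6,(0,0,255),2);ims.append(o)
    cv2.imwrite(f'pics/{name}.png',np.hstack(ims))
draw('pics/w11.png',cw,180,420,70,330,1.1,'lw')
draw('pics/s11.png',cs,245,375,170,310,2,'ls')
draw('pics/d11.png',cd,270,390,170,300,2.1,'ld')
s=manip.get_state();print(s['force'],s['time_s'])
E
```

```text
[-3.5378 -2.678   6.1527] 40.5
```

View pics/lw.png

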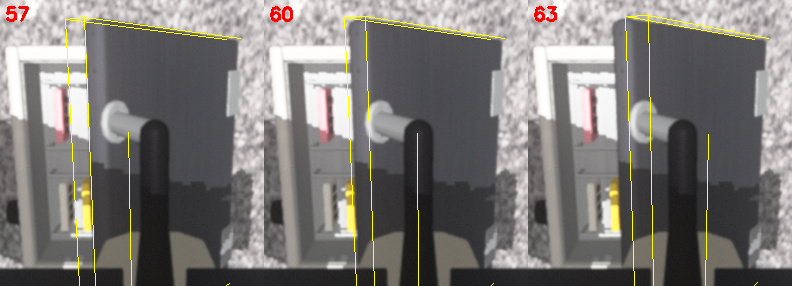

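View pics/ls.png

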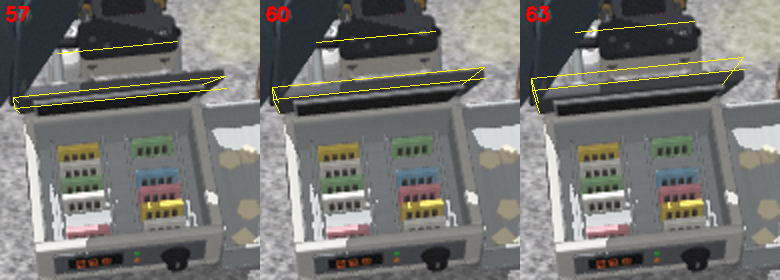

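View pics/ld.png

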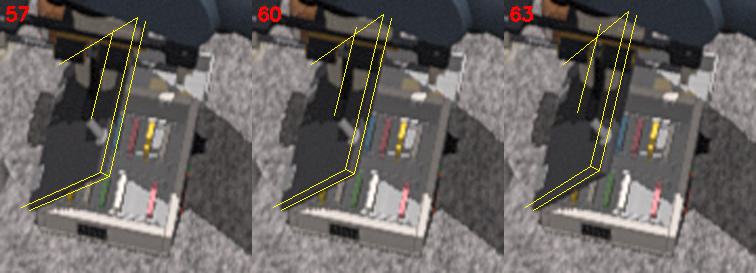

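apply_moves:
  moves:
    - [0,-0.01,0,0,0]
    - [0,-0.01,0,0,0]
    - [0,-0.01,0,0,0]
    - [0,-0.01,0,0,0]
    - [0,-0.01,0,0,0]
    - [0,-0.01,0,0,0]
    - [0,-0.01,0,0,0]
    - [0,-0.01,0,0,0]
    - [0,-0.01,0,0,0]
    - [0,-0.01,0,0,0]

```text
time_s: 41.75
ee_pos: [0.6244, -0.1465, 0.2474]
tcp_rot: [[0.001, -0.14, 0.99], [-0.001, 0.99, 0.14], [-1.0, -0.001, 0.001]]
force: [-3.4, -4.9, 4.1]
gripper_width: 0.009
```

```bash
python3 - <<'E'
from h import *
a=snap('scene','s12')[:,:,::-1];crop(a,240,480,180,350,3.3,'s12c');snap('wrist','w12')
print('chips',[(round(d['p'],2),np.array(d['at'])) for d in manip.spot_point('chip_1','scene')])
for t in ['staining_jar','methanol_bottle','timer','petri_dish','scraper']: print(t,[(round(d['p'],2),np.array(d['at'])) for d in manip.spot_point(t,'scene')][:2])
s=manip.get_state();print(s['time_s'],s['ee_pos'],s['force'],s['gripper_width'])
E
```

```text
chips [(0.64, array([ 0.5631, -0.2734,  0.013 ])), (0.51, array([ 0.5897, -0.2724,  0.0129])), (0.46, array([ 0.6473, -0.2592,  0.0125])), (0.39, array([ 0.6566, -0.2751,  0.0073]))]
staining_jar [(0.59, array([ 0.6972, -0.394 ,  0.0016]))]
methanol_bottle [(0.72, array([ 0.734 , -0.3144,  0.0011]))]
timer [(0.63, array([0.4895, 0.0461, 0.0013])), (0.37, array([ 0.6613, -0.2725,  0.0066]))]
petri_dish [(0.68, array([ 0.6427, -0.4835,  0.0047]))]
scraper [(0.61, array([ 0.5071, -0.4155, -0.0023]))]
42.15 [ 0.6244 -0.1465  0.2474] [-3.172  -4.2318  3.1723] 0.00880263405599412
```

View pics/s12c.png

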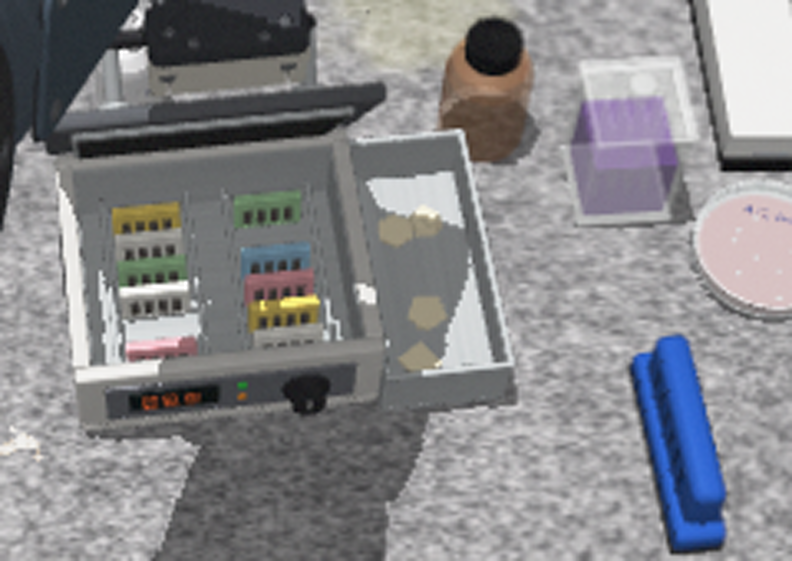

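```bash
python3 -c "
from h import *
print(manip.sign_off()); print(manip.get_state()['time_s'])"
```

```text
the job is handed in; nothing more can be done
None
the job is handed in; nothing more can be done
```

I handed the job in at about 42 s, with the arm still holding the lid open by its black bar handle at about 60°.

- **Trimmings:** I wiped all four off the lid into the catch tray in one pass with the scraper block. The last scene picture and the detector both show four in the tray. The wrist picture taken just before I gripped the handle showed no trimmings on the part of the lid in view.
- **Scraper:** It stands upright on the worktop at about (0.507, -0.415).
- **Lid angle:** The arm's position gives 60.4°, and an overlay of the lid on the wrist picture fits 60 to 61°. The scene picture reads nearer 58°, which is roughly within its calibration error.
- **Hold:** It held steady over the last 1.25 s, with the fingers closed on the bar and 4 to 7 N on the wrist. While lifting, the handle pushed back with up to about 10 N away from the hinge. The gripper ended about 3 mm higher than the stated geometry predicts, so the bar may have shifted slightly between the fingers.
- **Other items:** The detected positions of the jar, bottle, timer and dish match the start within the detector's error of about 4 mm.

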